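# Pack the register jig and hold it closed

## Robot

A 7-joint arm with a two-finger parallel gripper is mounted at the origin on the work surface. World frame = base frame: x ahead of the robot, y to its left, z up, the work surface at z = 0. Lengths are in mm, angles in degrees, forces in N, time in s.
With the tool pointing down it reaches from about 350 to 900 mm from the base axis. Payload 8.1 kg.
Tool frame: the origin (TCP) lies at the centre of the arm's flange, where the gripper is bolted on; the fingertips stand 178 mm ahead of it and the grasp point (between the pads) lies 159 mm ahead of it (manip.tip_extent is the distance from the TCP to the fingertips, in mm); x points along the fingers, y is the direction in which the jaws open and shut, and the axes are right-handed (so a half turn about x gives the same grasp; the last joint's range is limited). The gripper opens to 92 mm and grips with 3 to 60 N. Pads are 19 mm wide; open, the fingers measure 130 mm over their backs; the gripper's body (75 mm by 190 mm) begins 47 mm behind the grasp point.
Start: joints at [-70.222, 24.895, 1.432, 90.138, -0.665, 64.973, -4.303], TCP at [270.638, 563.372, 404.742] pointing down, gripper open.
Joint ranges: [-149.89, 149.89], [-25.12, 119.58], [-72.63, 75.52], [4.76, 147.25], [-75.54, 255.54], [6.69, 114.76], [-157.13, 157.13]. Speed limits (degrees/s): [127.2, 127.2, 172.46, 172.46, 180, 180, 180].

## Interface

Orientations are given as [roll, pitch, yaw] about the fixed x, y, z axes, in that order (R = Rz(yaw) Ry(pitch) Rx(roll)).
In Python, from station import manip, eyes gives the robot as it stands.
- The arm moves only by the tool play_rows, never from a script. Its argument "targets" is a list of rows, each a list of 5 numbers: the shift along the tool's x, y, z in units of 50 mm (1.0 is 50 mm), then the turn about the tool's x in units of 8 degrees (1.0 is 8 degrees), then the opening, from 0 (shut) to 1 (fully open). In form: [[x, y, z, twist, jaw], ...]. A call has 1 to 8 rows; each row is the pose to reach, as a shift and turn from the pose commanded when the call began, along the tool's axes at that moment; what a row does not reach only later rows make up. A row lasts 1/8 s, in which the tool goes at most 62.5 mm and 10.7 degrees, less where a joint would pass 70% of its speed; a pose out of reach is approached as far as the arm can. A call with a gripper value outside its range is refused whole. The fingers move at their own pace and stop on an object; the grip force is fixed at half the most. Time passes only in rows, so rows that repeat a pose let the fingers close. It gives the time, the measured TCP pose, the force and the opening at its end, in the units of the state.
- manip.read_state(): the state, without advancing time (a new reading comes with each control period).
- eyes.capture(name): name is "side" or "top"; returns the picture (384x512x3 uint8, red, green, blue); there is no depth.
- eyes.camera_info(name): a dict with "vfov" (degrees; the focal length in pixels is half the picture's height over the tangent of half this angle, whatever the lens; pixels are square), "cx", "cy" (the principal point, pixels), "position" and "attitude" of the camera in the world. Camera axes: x right, y down, z forward; pixel columns grow to the right and rows downward; lengths in mm; the calibration is good to about 2 mm. A picture is of the moment at which its call begins. camera_info takes no time and is no camera call.
- manip.close_job(): hands the job in, once; it reports no verdict.
The state is a dict: "time": time; "qpos": joint angles; "joint_velocities": joint speeds; "joint_efforts": joint torques, N m; "tool_pos": TCP position; "ee_rot": TCP orientation; "ft_force": force on the tool from outside, world axes, zero at the start; "wrist_torque": the same for the moment, N m; "gripper_width": opening from 0.0 (shut) to 1.0 (fully open).
Only numpy, scipy, OpenCV 4.12 (cv2) and the standard library are available. Lean on these libraries where they do the work, as an engineer would, in place of code of your own. Each camera call takes 0.05 s, during which the arm holds its last target.

## Task

First swing the cam lever right round, out of the way, to free the sliding carriage of the print register jig. Then stand yellow spacers from the rack in the gap, upright and face to face with the one already there, until the carriage, pushed by its red grip, closes on them by feel; leave unused spacers in the rack and the ink jar, tape roll and squeegee alone. Finish while still holding the carriage pushed firmly, but not forced, against the packed stack, with all the spacers pinched against the fence: do not let go, it springs open again.

Things in the scene. Friction and masses are not known exactly. Their poses are not given: they have to be found in the camera images.
- jig: Fixed green base plate of the register jig on the bench, 12 mm thick; it spans -108 to 72 mm along its own x and -140 to 125 mm along its own y. Origin on its underside, level with the bench, straight below the jaw face of the fully open carriage. Its +y is the direction in which the carriage closes, from the open carriage across the gap to the fence; z up. The top of the plate, on which the spacers stand, is at z = 12 mm. Carriage and fence are centred on x = 0.
- carriage (a joint): Travel of the aluminium carriage (110 mm wide in x, 120 mm long in y, top 36 mm above the bench) along the jig's +y, m: 0 = fully open, 0.030 = its end stop. A return spring pushes it open with 2 N at 0 rising to 4 N at 0.030. With the lever locked it will not move.
- cam_lever (a joint): Angle of the cam lever, rad: 0 = locked (arm points along the jig's -y, beside the carriage), grows clockwise seen from above to 1.65 (arm points along the jig's -x, away from the carriage); at 1.57 it has made a quarter turn and frees the carriage. It stays where it is left; friction 0.1 N m. Starts at 0 to 0.08.
- lever_pivot (a point): Point on the lever's upright pivot axis, fixed in the jig at its x = -85 mm, y = -46 mm, 45 mm above the bench.
- lever_post (a point): The lever's upright round black post, 16 mm in diameter, 60 mm from the pivot axis; it stands from 40 to 82 mm above the bench; this point is on its axis 66 mm above the bench. Can be pinched from above and led round the arc.
- jaw_face (a point): Centre of the carriage's flat front face, which closes on the spacers; 24 mm above the bench, axes as the jig's. The face is 110 mm wide and ends 36 mm above the bench.
- red_grip (a point): Red upright grip plate on the carriage, 40 mm along the jig's x, 14 mm thick along its y, standing from 36 to 80 mm above the bench, 70 mm behind the jaw face; this point is in it 62 mm above the bench. Can be pinched from above across its 14 mm and pushed along.
- fence_face (a point): Centre of the flat inner face of the steel fence bolted across the far end of the gap (fence 110 mm wide, 22 mm thick, top 36 mm above the bench, with knobs 8 mm higher near its ends); 24 mm above the bench, axes as the jig's. With the carriage fully open the gap between the two faces is 53 to 88 mm; so two or three spacers in all are needed, the one already there included: when closed to its end stop the carriage leaves the gap 30 mm narrower.
- spacer_in: Yellow spacer that stands in the gap already, within 3 mm of the fence. All spacers are alike: foot block 48 mm (own x) by 20 mm (own y, the thickness that fills the gap) by 30 mm high, with a centred upright tab on top, 28 mm (x) by 8 mm (y) by 40 mm, so 70 mm high in all; about 70 g. Origin at the centre of the underside. Pinch the tab across its 28 mm, so that the fingers clear the neighbouring tabs.
- spacer_a: Loose yellow spacer like spacer_in, standing upright in the rack at the rack's y = -57 mm, its thickness along the rack's y. Origin at the centre of its underside.
- spacer_b: The same, in the middle pocket, at the rack's y = 0.
- spacer_c: The same, at the rack's y = 57 mm, the pocket nearest the jig.
- rack: Fixed wooden rack, 80 by 160 mm, holding three spacers in a row along its y at -57, 0 and 57 mm; pocket floors 8 mm and pocket walls 22 mm above the bench; pockets 62 by 26 mm. Origin at the centre of its underside.
- ink_jar: Closed ink jar, 70 mm diameter, 85 mm high; leave alone.
- tape_roll: Orange roll of tape lying flat, 90 mm diameter, 25 mm high; leave alone.
- squeegee: Squeegee lying flat, wood with a black blade, 160 mm long in its y, 28 mm high; leave alone.
Mind the look-alikes: they are no part of the job. What is shaped like the spacer_b but pink is not meant.

How it is judged:
By the outcome, as a careful person would: the job done as asked, in the order asked, and still so for the second after the job is handed in, while the arm keeps its last pose, push and grip.
It also fails if it takes over 72 s, if anything falls off the work surface, if the arm or the gripper's body presses on something with over 40 N, if the wrist force passes 120 N, or if a joint passes its speed limit or range.

## Working session

There is one attempt and no reset: what is moved stays moved. The work goes in short steps, Python scripts to look and compute and a tool call to move; the robot and the scene stay as the last step left them, time stands still between calls to the robot, and variables do not carry over. Pictures are saved under pics/ and viewed, and the job is handed in when it is done.

Besides the shell and the picture viewer there is one more tool, called in YAML: its name, and indented under it one key for each argument. play_rows: Moves the arm, as the interface text tells. Its arguments: {"type":"object","properties":{"targets":{"type":"array"}},"required":["targets"]}

```bash
mkdir -p pics; ls; python3 - <<'E'
from station import manip, eyes
import cv2
for n in("side","top"):
    print(n,eyes.camera_info(n))
    cv2.imwrite(f"pics/{n}0.png",cv2.cvtColor(eyes.capture(n),cv2.COLOR_RGB2BGR))
print(manip.read_state())
E
```

```text
pics
side {'vfov': 43.63807694117339, 'cx': 255.95731737092592, 'cy': 195.05193459807163, 'position': array([  59.73421795, -542.10447493,  922.85093588]), 'attitude': array([-137.85742757,   -1.14524722,  -39.52725951])}
top {'vfov': 43.08349868990062, 'cx': 248.875779653158, 'cy': 186.66825351026213, 'position': array([ 482.92945114,   36.72649734, 1267.19018158]), 'attitude': array([-1.74839136e+02,  8.65761920e-02, -9.05183773e+01])}
{'time': 0.1, 'qpos': array([-70.22246241,  24.93192361,   1.43340101,  90.18317573,
        -0.66430085,  64.97328431,  -4.30125884]), 'joint_velocities': array([-0.01764125,  0.1099931 ,  0.03420626, -0.11876205, -0.00484782,
       -0.0996091 ,  0.07053342]), 'joint_efforts': array([ 4.07083542e-03, -6.69126964e+01,  9.88688618e-01, -3.15144575e+01,
       -6.04115054e-02,  3.74963880e-02,  7.60179887e-05]), 'tool_pos': array([270.56521944, 563.17463688, 404.03440948]), 'ee_rot': array([ -83.80153244,   89.91991913, -109.46207766]), 'ft_force': array([ 0.42270941,  0.2632515 , -0.65119068]), 'wrist_torque': array([ 0.0141614 , -0.01180151, -0.04399737]), 'gripper_width': 1.0015999065530143}
```

View pics/side0.png

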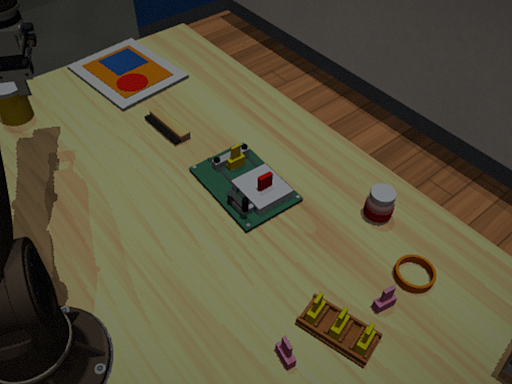

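View pics/top0.png

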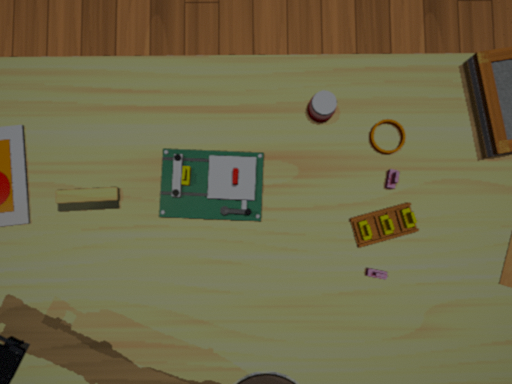

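```bash
cat > h.py <<'E'
import numpy as np, cv2
from scipy.spatial.transform import Rotation as Ro
from station import manip, eyes
def cam(n):
    c=eyes.camera_info(n); f=192/np.tan(np.radians(c['vfov']/2))
    return c,f,Ro.from_euler('xyz',c['attitude'],degrees=True).as_matrix()
def ray(n,u,v,z):
    c,f,R=cam(n); d=R@np.array([(u-c['cx'])/f,(v-c['cy'])/f,1]); p=np.array(c['position'])
    return p+d*(z-p[2])/d[2]
def proj(n,P):
    c,f,R=cam(n); q=(np.asarray(P,float)-c['position'])@R
    return np.c_[c['cx']+f*q[...,0]/q[...,2],c['cy']+f*q[...,1]/q[...,2]]
def shot(n,fn,box=None,k=1):
    im=cv2.cvtColor(eyes.capture(n),cv2.COLOR_RGB2BGR); np.save(f'pics/{fn}.npy',im)
    save(im,fn,box,k); return im
def save(im,fn,box=None,k=1):
    if box: x,y,w,h=box; im=im[y:y+h,x:x+w]
    cv2.imwrite(f'pics/{fn}.png',cv2.resize(im,None,fx=k,fy=k,interpolation=cv2.INTER_CUBIC))
E
python3 - <<'E'
from h import *
t=cv2.imread('pics/top0.png'); s=cv2.imread('pics/side0.png')
save(t,'t1',(150,135,130,100),6); save(t,'t2',(340,110,90,180),3.3)
save(s,'s1',(180,130,130,100),6); save(s,'s2',(270,260,130,110),5)
E
```

```text
(no output)
```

View pics/t1.png

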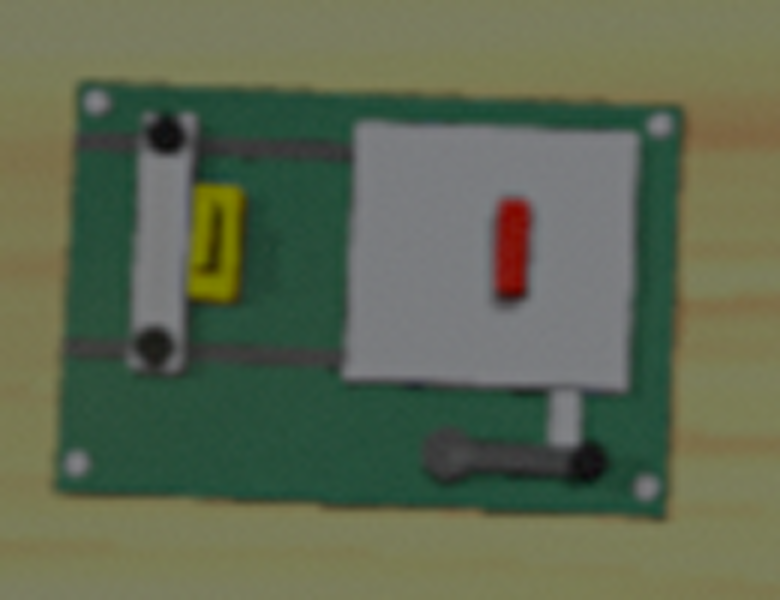

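View pics/t2.png

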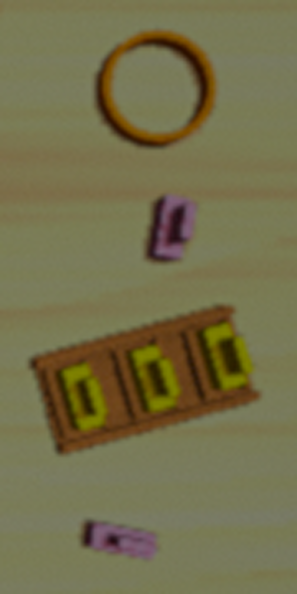

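View pics/s1.png

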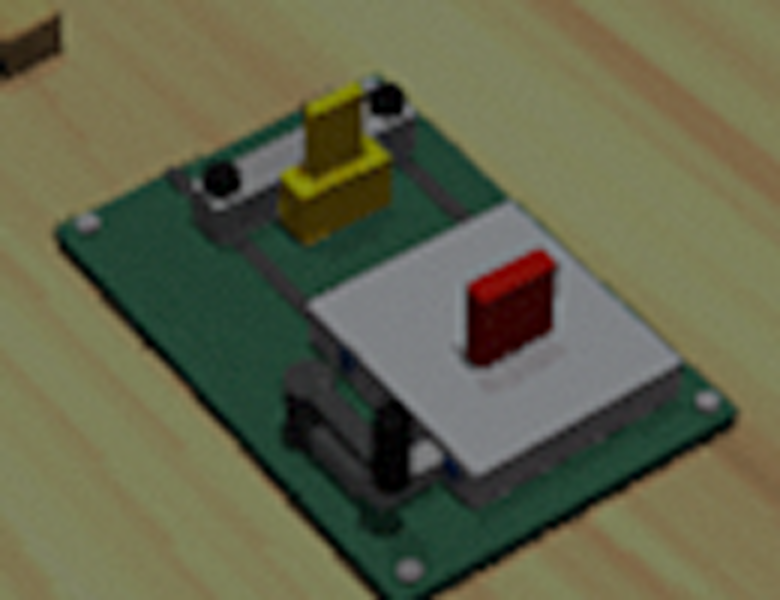

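View pics/s2.png

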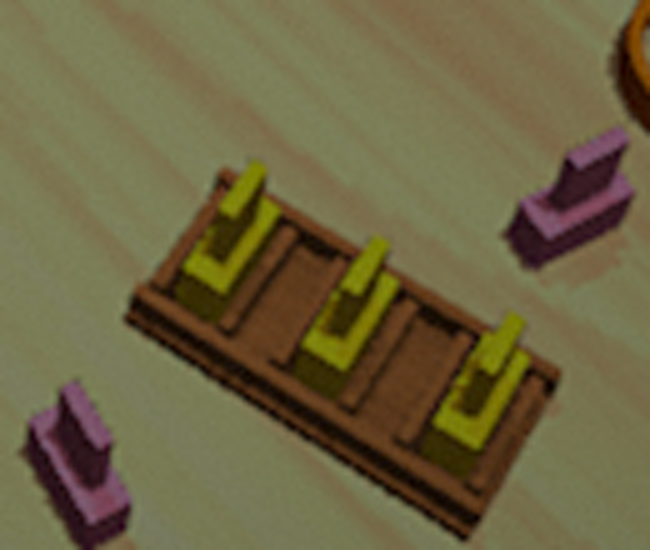

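```bash
cat > meas.py <<'E'
from h import *
def big(mask,n=1):
    nl,l,st,ce=cv2.connectedComponentsWithStats(mask.astype(np.uint8))
    o=np.argsort(-st[1:,4])[:n]+1
    return [l==i for i in o]
def rect(n,m,z,up=4):
    # subpixel-ish: hull of mask px corners
    c,_=cv2.findContours(m.astype(np.uint8),cv2.RETR_EXTERNAL,cv2.CHAIN_APPROX_NONE)
    c=max(c,key=len)[:,0,:].astype(float)
    w=np.array([ray(n,u,v,z)[:2] for u,v in c]).astype(np.float32)
    return cv2.minAreaRect(w)
E
python3 - <<'E'
from meas import *
for n in('top','side'):
    im=cv2.imread(f'pics/{n}0.png'); H,S,V=[a.astype(int) for a in cv2.split(cv2.cvtColor(im,cv2.COLOR_BGR2HSV))]
    g=(H>60)&(H<90)&(S>90); g=big(g)[0]; print(n,'jig',rect(n,g,12))
    r=((H<6)|(H>174))&(S>170)
    for m in big(r,3): 
        ys,xs=np.nonzero(m); print(' red',xs.mean(),ys.mean(),m.sum(),V[m].max())
    y=(H>24)&(H<33)&(S>200)&(V>50)
    for m in big(y,6):
        ys,xs=np.nonzero(m); print(' yel',xs.mean().round(1),ys.mean().round(1),m.sum(),'bbox',xs.min(),xs.max(),ys.min(),ys.max())
    if n=='top':
      b=(H>4)&(H<14)&(S>120)
      for m in big(b,4):
        ys,xs=np.nonzero(m); print(' brn',xs.mean().round(1),ys.mean().round(1),m.sum(),rect(n,m,22))
E
```

```text
top jig ((603.41748046875, 135.01914978027344), (259.1514587402344, 175.86521911621094), 87.15288543701172)
 red 3.353488372093023 187.70232558139534 215 123
 red 234.88059701492537 175.7910447761194 67 130
 red 315.35849056603774 116.77358490566037 53 64
 yel 365.0 229.5 173 bbox 358 371 220 239
 yel 386.7 224.0 172 bbox 379 394 214 234
 yel 408.2 217.4 166 bbox 401 415 208 227
 yel 185.8 175.2 144 bbox 182 190 166 184
 brn 479.1 77.3 92 ((877.8568115234375, -569.4329833984375), (117.0494384765625, 10.674020767211914), 8.621604919433594)
 brn 490.9 135.0 74 ((725.6279907226562, -591.7175903320312), (83.0794677734375, 10.050519943237305), 7.158420085906982)
 brn 6.0 186.9 42 ((598.396240234375, 666.1102905273438), (82.70414733886719, 23.161273956298828), 2.118993043899536)
 brn 485.8 108.7 41 ((792.2012939453125, -582.0603637695312), (53.714656829833984, 10.821253776550293), 8.122709274291992)
side jig ((599.8359985351562, 133.77113342285156), (267.0697937011719, 180.5193634033203), 87.44355773925781)
 red 131.76315789473685 81.99760765550239 418 128
 red 375.79828326180257 215.24034334763948 233 90
 red 264.48979591836735 180.80102040816325 196 132
 yel 366.6 336.8 219 bbox 356 375 323 349
 yel 340.4 321.6 199 bbox 330 349 308 333
 yel 316.0 309.9 130 bbox 306 325 299 318
 yel 235.5 158.3 65 bbox 227 244 153 162
 yel 318.1 297.9 52 bbox 314 322 293 303
 yel 235.0 146.5 22 bbox 231 239 144 149
```

```bash
python3 - <<'E'
from meas import *
im=cv2.imread('pics/top0.png').astype(float).sum(2)
# profile along jig y direction between rails, rows 160..172 region and 187..191 region
for r0,r1 in((162,165),(187,190)):
    print(r0,[int(a) for a in im[r0:r1,168:216].mean(0)])
s=cv2.imread('pics/top0.png'); save(s,'t3',(160,145,110,80),7)
yaw=np.radians(-2.7); R=np.array([[np.cos(yaw),-np.sin(yaw)],[np.sin(yaw),np.cos(yaw)]])
o=np.array([601.6,134.4])+R@[18,7.5]; print('jig o',o)
def W(x,y,z): return [*(o+R@[x,y]),z]
pts={'pivot':W(-85,-46,45),'postlocked_top':W(-85,-106,82),'grip_top':W(0,-70,80),'jaw_l':W(-55,0,36),'jaw_r':W(55,0,36),'c1':W(-108,-140,12),'c2':W(72,-140,12),'c3':W(72,125,12),'c4':W(-108,125,12)}
for n in('top','side'):
    q=proj(n,list(pts.values()))
    for k,a in zip(pts,q): print(n,k,a.round(1))
for u,v in((234.9,175.4),): print('grip',ray('top',u,v,80))
E
```

```text
162 [163, 168, 168, 162, 205, 318, 371, 377, 370, 370, 373, 381, 372, 290, 164, 119, 136, 143, 162, 167, 169, 170, 165, 165, 167, 170, 173, 173, 167, 176, 173, 171, 171, 176, 172, 170, 173, 168, 169, 165, 207, 323, 374, 378, 375, 373, 374, 376]
187 [181, 179, 174, 215, 314, 348, 335, 323, 322, 343, 368, 366, 272, 153, 138, 156, 169, 176, 179, 178, 180, 181, 177, 181, 177, 176, 176, 175, 180, 179, 180, 176, 177, 175, 176, 180, 176, 173, 170, 216, 323, 371, 374, 372, 374, 372, 375, 371]
jig o [619.93331613 141.04375795]
top pivot [224.6 210.9]
top postlocked_top [248.4 211.2]
top grip_top [235.1 176.1]
top jaw_l [207.2 198.5]
top jaw_r [209.1 155.6]
top c1 [261.4 221.7]
top c2 [263.8 152.6]
top c3 [162.4 148.8]
top c4 [158.6 217.8]
side pivot [231.4 194.4]
side postlocked_top [245.7 199.1]
side grip_top [265.1 175.7]
side jaw_l [230.8 180.9]
side jaw_r [264.8 163.4]
side c1 [246.2 231.4]
side c2 [303.2 198.5]
side c3 [242.5 142.1]
side c4 [188.2 168.1]
grip [618.26874276  71.62262294  80.        ]
```

View pics/t3.png

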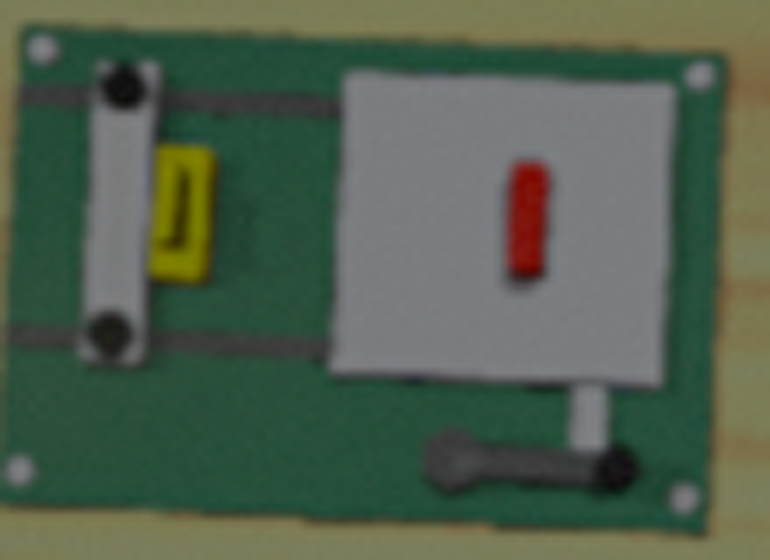

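```bash
python3 - <<'E'
from meas import *
pr=[ray('top',u,v,22)[:2] for u,v in((350.6,218.5),(410.3,203.0),(418.2,230.3),(358.8,247))]
print('rack',np.round(pr,1),np.mean(pr,0)); 
d=pr[0]-pr[1]+pr[3]-pr[2]; print('rack y dir yaw',np.degrees(np.arctan2(-d[0],d[1])),[np.linalg.norm(pr[i]-pr[(i+1)%4]) for i in range(4)])
s=cv2.imread('pics/side0.png');H,S,V=[a.astype(int) for a in cv2.split(cv2.cvtColor(s,cv2.COLOR_BGR2HSV))]
for x,y in((318.6,298.4),(342.8,313.2),(369.6,328.2),(235.8,146.5)): print('tab side',ray('side',x,y,70).round(1))
t=cv2.imread('pics/top0.png');H,S,V=[a.astype(int) for a in cv2.split(cv2.cvtColor(t,cv2.COLOR_BGR2HSV))]
y=(H>22)&(H<35)&(S>180)&(V>60)
for m in big(y,4): print('foot top',[np.round(a,1) for a in rect('top',m,30)], ray('top',*np.argwhere(m).mean(0)[::-1],30).round(1))
T=cv2.imread('pics/top0.png');save(T,'t4',(345,195,80,60),9)
E
```

```text
rack [[ 511.4 -221.5]
 [ 549.6 -375.5]
 [ 479.8 -392.9]
 [ 438.9 -240.3]] [ 494.92110087 -307.57026685]
rack y dir yaw 14.473136136913755 [np.float64(158.64575557526126), np.float64(71.94842401458808), np.float64(157.95169353498792), np.float64(74.86870796537112)]
tab side [ 484.3 -252.5   70. ]
tab side [ 498.4 -306.1   70. ]
tab side [ 515.4 -360.8   70. ]
tab side [632.5 208.8  70. ]
foot top [array([ 482.4, -256.8]), array([50.7, 26.6]), np.float64(15.2)] [ 482.3 -256.    30. ]
foot top [array([ 496.8, -312.4]), array([50.7, 28.1]), np.float64(15.3)] [ 496.  -311.6   30. ]
foot top [array([ 513.4, -368.2]), array([51.9, 28.8]), np.float64(13.9)] [ 512.2 -366.7   30. ]
foot top [array([626.2, 198.4]), array([20.5, 46.4]), np.float64(89.5)] [626.3 199.   30. ]
```

View pics/t4.png

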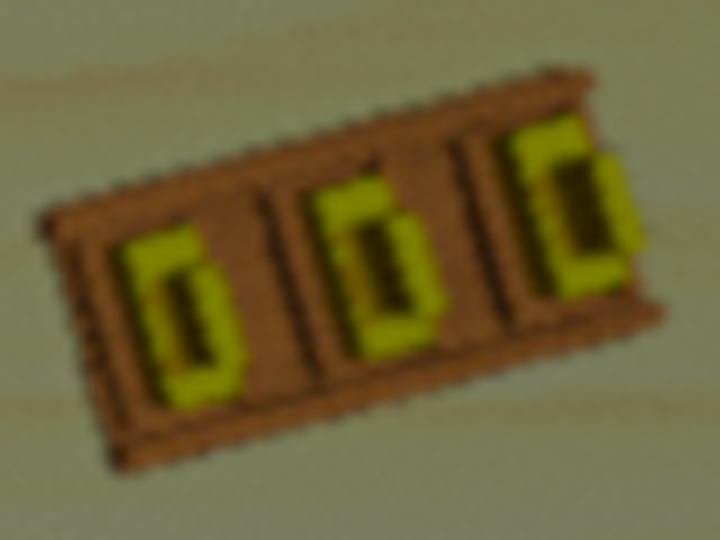

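```bash
python3 - <<'E'
from meas import *
def c(x,y,k,ox,oy): return ox+(x+.5)/k-.5, oy+(y+.5)/k-.5
print('rack',np.mean([ray('top',*c(x,y,9,345,195),22) for x,y in((45,220),(580,75),(655,312),(120,465))],0))
for n,t,s in(('c',(228,320),(243,192)),('b',(426,268),(364,266)),('a',(623,203),(498,341))):
    print(n,'top',ray('top',*c(*t,9,345,195),78).round(1),'side',ray('side',*c(*s,5,270,260),78).round(1))
print('in side tab',ray('side',*c(336,100,6,180,130),82).round(1))
for p in((216,150),(210,283)):print('in foot edge', ray('top',*c(*p,7,160,145),42).round(1))
print('post top',ray('top',*c(616,466,7,160,145),82).round(1),'side', ray('side',*c(392,408,6,180,130),82).round(1))
E
```

```text
rack [ 495.87197376 -304.97669771   22.        ]
c top [ 481.5 -256.1   78. ] side [ 480.3 -254.1   78. ]
b top [ 495.  -310.1   78. ] side [ 494.3 -307.2   78. ]
a top [ 512.1 -364.1   78. ] side [ 511.2 -361.5   78. ]
in side tab [624.5 199.3  82. ]
in foot edge [647.7 185.5  42. ]
in foot edge [599.2 187.6  42. ]
post top [530.2  41.3  82. ] side [531.6  44.2  82. ]
```

```bash
cat > go.py <<'E'
from h import *
O=np.array([620.,141.3]); YAW=-2.65
def J(x,y,z):
    a=np.radians(YAW); R=np.array([[np.cos(a),-np.sin(a)],[np.sin(a),np.cos(a)]]); return np.array([*(O+R@[x,y]),z])
def st():
    s=manip.read_state(); R=Ro.from_euler('xyz',s['ee_rot'],degrees=True).as_matrix(); return s,R,np.array(s['tool_pos'])
def plan(g,yaw=None):
    """g grasp point world, yaw: dir of tool y (deg, mod 180)"""
    s,R,p=st(); G=p+159*R[:,0]
    cur=np.degrees(np.arctan2(R[1,1],R[0,1])); tw=0
    if yaw is not None: tw=-(((yaw-cur)+90)%180-90)   # tool x is down: + twist lowers yaw
    sh=R.T@(np.asarray(g,float)-G)
    print('t %.2f'%s['time'],'G',G.round(1),'jawyaw %.1f'%cur,'w %.3f'%s['gripper_width'],'F',np.round(s['ft_force'],1),'q7 %.0f'%s['qpos'][6])
    print('  dist %.0f'%np.linalg.norm(sh),'row',(sh/50).round(3),'twist %.2f'%(tw/8))
E
python3 - <<'E'
from go import *
s,R,p=st(); print(R.round(3))
plan(J(-85,-106,130),-2.65); plan(J(-85,-106,130),87.35)
E
```

```text
[[-0.     0.433  0.901]
 [-0.001  0.901 -0.433]
 [-1.    -0.001  0.   ]]
t 0.10 G [270.5 563.  245. ] jawyaw 64.3 w 1.002 F [ 0.4  0.3 -0.7] q7 -4
  dist 596 row [ 2.312 -7.187  9.216] twist 8.37
t 0.10 G [270.5 563.  245. ] jawyaw 64.3 w 1.002 F [ 0.4  0.3 -0.7] q7 -4
  dist 596 row [ 2.312 -7.187  9.216] twist -2.88
```

play_rows:
  targets:
    - [2.3,-7.2,9.2,-2.9,0.5]
    - [2.3,-7.2,9.2,-2.9,0.5]
    - [2.3,-7.2,9.2,-2.9,0.5]
    - [2.3,-7.2,9.2,-2.9,0.5]
    - [2.3,-7.2,9.2,-2.9,0.5]
    - [2.3,-7.2,9.2,-2.9,0.5]
    - [2.3,-7.2,9.2,-2.9,0.5]
    - [2.3,-7.2,9.2,-2.9,0.5]

```text
time: 1.1
tool_pos: [488.5, 121.8, 307.8]
ee_rot: [42.4, 90.0, 40.0]
ft_force: [1.1, 0.8, 0.1]
gripper_width: 0.499
```

```bash
python3 -c "
from go import *
plan(J(-85,-106,130),87.35)"
```

```text
t 1.10 G [488.5 121.8 148.8] jawyaw 87.6 w 0.499 F [1.1 0.8 0.1] q7 70
  dist 94 row [ 0.375 -1.612  0.904] twist 0.03
```

play_rows:
  targets:
    - [0.37,-1.6,0.9,0,0.5]
    - [0.37,-1.6,0.9,0,0.5]
    - [0.37,-1.6,0.9,0,0.5]
    - [0.37,-1.6,0.9,0,0.5]

```text
time: 1.6
tool_pos: [529.1, 42.4, 289.5]
ee_rot: [148.3, 89.9, 145.9]
ft_force: [-0.5, 1.1, 0.3]
gripper_width: 0.502
```

```bash
python3 -c "
from go import *
plan(J(-85,-106,74),87.35)
shot('side','s5',(170,110,150,125),5)
"
```

```text
t 1.60 G [529.   42.5 130.5] jawyaw 87.6 w 0.502 F [-0.5  1.1  0.3] q7 80
  dist 57 row [ 1.129 -0.062  0.027] twist 0.03
```

View pics/s5.png

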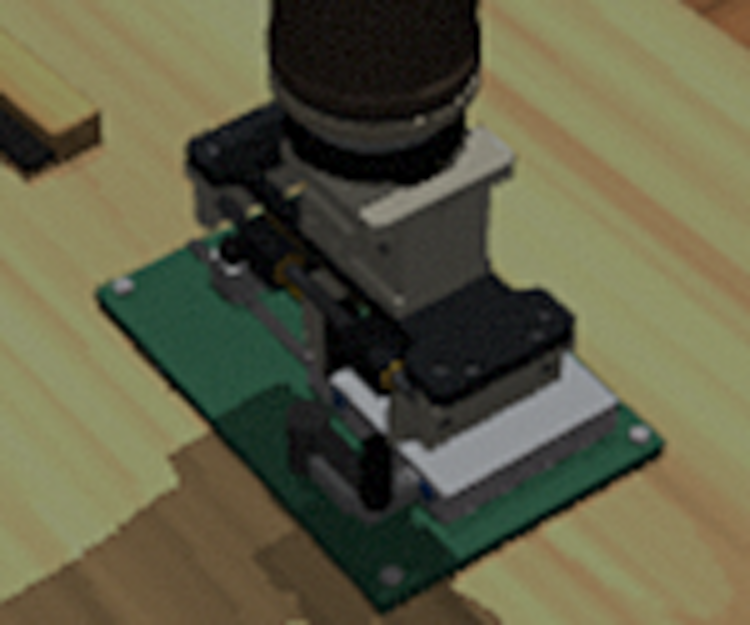

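play_rows:
  targets:
    - [0.6,-0.04,0.02,0,0.5]
    - [1.12,-0.04,0.02,0,0.5]
    - [1.12,-0.04,0.02,0,0.5]
    - [1.12,-0.04,0.02,0,0.0]
    - [1.12,-0.04,0.02,0,0.0]
    - [1.12,-0.04,0.02,0,0.0]
    - [1.12,-0.04,0.02,0,0.0]
    - [1.12,-0.04,0.02,0,0.0]

```text
time: 2.65
tool_pos: [530.7, 40.5, 234.2]
ee_rot: [47.0, 89.9, 44.5]
ft_force: [-1.6, 4.9, 6.0]
gripper_width: 0.172
```

```bash
python3 -c "
from go import *
plan(J(-85,-106,74),87.35)
import math
s,R,p=st();G=p+159*R[:,0]
pv=J(-85,-46,G[2]); d=(G-pv)[:2]; a0=np.degrees(np.arctan2(d[1],d[0])); print('r',np.hypot(*d),'ang',a0)
for k in range(1,13):
    a=np.radians(a0-8*k); q=pv+np.array([60*np.cos(a),60*np.sin(a),0]); print(8*k,(R.T@(q-G)/50).round(2))
"
```

```text
t 2.65 G [530.8  40.6  75.2] jawyaw 87.6 w 0.172 F [-1.6  4.9  6. ] q7 81
  dist 2 row [ 0.024 -0.027 -0.012] twist 0.03
r 58.66906946007411 ang -92.07627916177339
8 [-0.   -0.02 -0.17]
16 [-0.    0.02 -0.33]
24 [-0.    0.07 -0.49]
32 [-0.    0.15 -0.64]
40 [-0.    0.25 -0.77]
48 [-0.    0.37 -0.89]
56 [-0.   0.5 -1. ]
64 [-0.    0.64 -1.08]
72 [-0.    0.8  -1.15]
80 [-0.    0.96 -1.19]
88 [-0.    1.12 -1.21]
96 [ 0.    1.29 -1.2 ]
```

play_rows:
  targets:
    - [0,0.0,-0.17,0,0]
    - [0,0.02,-0.33,0,0]
    - [0,0.08,-0.49,0,0]
    - [0,0.16,-0.64,0,0]
    - [0,0.26,-0.77,0,0]
    - [0,0.38,-0.89,0,0]
    - [0,0.51,-1.0,0,0]
    - [0,0.65,-1.09,0,0]

```text
time: 3.65
tool_pos: [476.8, 71.4, 234.0]
ee_rot: [-108.8, 89.8, -111.5]
ft_force: [-6.2, -11.1, 12.9]
gripper_width: 0.164
```

```bash
sed -i 's/141.3/142.4/' go.py; python3 -c "
from go import *
plan(J(-85,-46,74),87.35)
s,R,p=st();G=p+159*R[:,0]
pv=J(-85,-46,G[2]); d=(G-pv)[:2]; a0=np.degrees(np.arctan2(d[1],d[0])); print('r',np.hypot(*d),'ang',a0)
for k in (-168,-176,-184,-186,-188):
    a=np.radians(k); q=pv+np.array([60*np.cos(a),60*np.sin(a),0]); print(k,(R.T@(q-G)/50).round(2))
"
```

```text
t 3.65 G [476.5  70.8  75. ] jawyaw 87.3 w 0.164 F [ -6.2 -11.1  12.9] q7 76
  dist 64 row [0.016 0.644 1.099] twist -0.01
r 63.706701227646576 ang -152.32215768072464
-168 [-0.    0.34 -0.06]
-176 [-0.    0.5  -0.09]
-184 [-0.    0.67 -0.1 ]
-186 [-0.    0.71 -0.1 ]
-188 [-0.    0.76 -0.1 ]
```

play_rows:
  targets:
    - [0,0.17,-0.05,0,0]
    - [0,0.34,-0.08,0,0]
    - [0,0.5,-0.1,0,0]
    - [0,0.62,-0.11,0,0]
    - [0,0.72,-0.11,0,0]
    - [0,0.76,-0.11,0,0]
    - [0,0.76,-0.11,0,0]

```text
time: 4.53
tool_pos: [472.4, 109.6, 233.4]
ee_rot: [-128.2, 89.7, -130.8]
ft_force: [-4.5, -9.8, 8.8]
gripper_width: 0.167
```

```bash
python3 -c "
from go import *
plan(J(-85,-46,74),87.35)
s,R,p=st();G=p+159*R[:,0]
pv=J(-85,-46,G[2]); d=(G-pv)[:2]; a0=np.degrees(np.arctan2(d[1],d[0])); print('r',np.hypot(*d),'ang',a0)
"
```

```text
t 4.53 G [471.9 108.9  74.4] jawyaw 87.3 w 0.167 F [-4.5 -9.8  8.8] q7 71
  dist 62 row [ 0.004 -0.114  1.229] twist -0.00
r 61.69927797611298 ang 172.0413387358283
```

play_rows:
  targets:
    - [0,-0.02,0,0,0.5]
    - [0,-0.02,0,0,0.5]
    - [0,-0.02,0,0,0.5]
    - [-0.8,-0.02,0,0,0.5]
    - [-1.6,-0.02,0,0,0.5]
    - [-2.4,-0.02,0,0,0.5]
    - [-2.4,-0.02,0,0,0.5]

```text
time: 5.4
tool_pos: [474.4, 112.1, 356.5]
ee_rot: [24.2, 89.7, 21.7]
ft_force: [-0.1, 0.1, -0.9]
gripper_width: 0.499
```

```bash
python3 -c "
from go import *
plan([481,-255.2,180],15.5)
shot('side','s6',(170,110,150,125),5);shot('top','t6',(150,130,130,100),5)
"
```

```text
t 5.40 G [475.2 112.5 197.5] jawyaw 87.6 w 0.499 F [-0.1  0.1 -0.9] q7 70
  dist 368 row [ 0.334 -7.342  0.426] twist 9.01
```

View pics/s6.png

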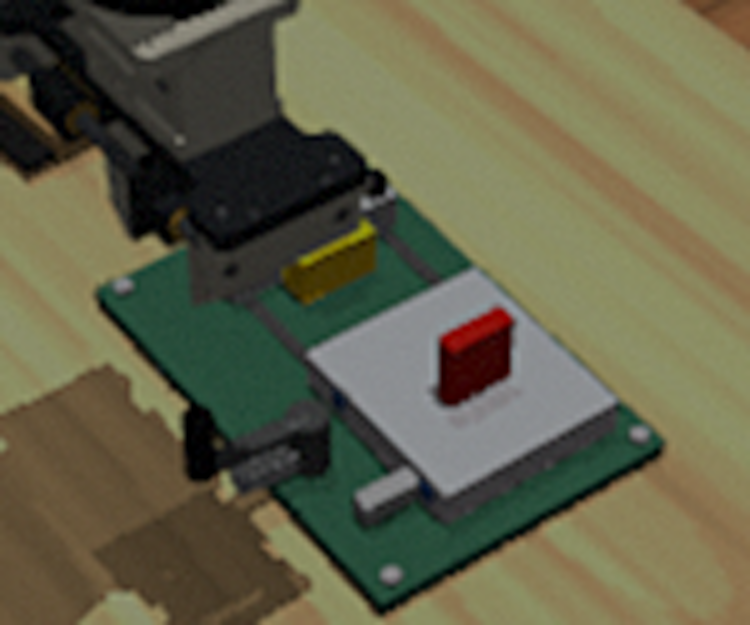

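View pics/t6.png

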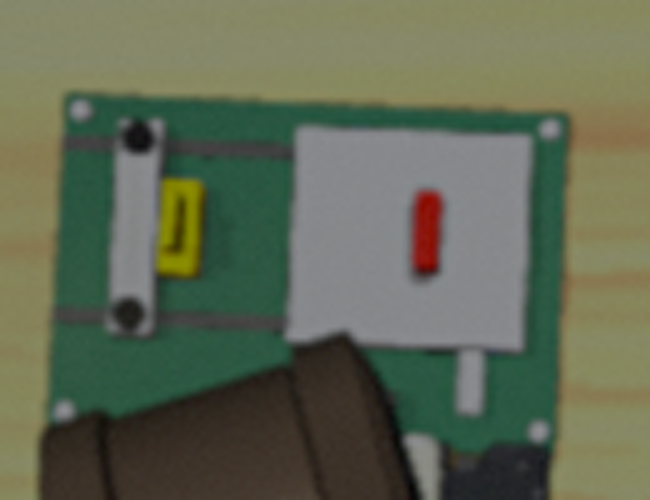

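play_rows:
  targets:
    - [0.3,-7.3,0.4,9.0,0.6]
    - [0.3,-7.3,0.4,9.0,0.6]
    - [0.3,-7.3,0.4,9.0,0.6]
    - [0.3,-7.3,0.4,9.0,0.6]
    - [0.3,-7.3,0.4,9.0,0.6]
    - [0.3,-7.3,0.4,9.0,0.6]
    - [0.3,-7.3,0.4,9.0,0.6]
    - [0.3,-7.3,0.4,9.0,0.6]

```text
time: 6.5
tool_pos: [477.3, -253.9, 337.1]
ee_rot: [-113.2, 89.8, 172.4]
ft_force: [0.0, 1.0, -0.5]
gripper_width: 0.601
```

```bash
python3 -c "
from go import *
plan([481,-255.2,130],15.5)
shot('side','s7',(260,230,140,120),5)
"
```

```text
t 6.50 G [ 476.8 -253.8  178.1] jawyaw 15.5 w 0.601 F [ 0.   1.  -0.5] q7 52
  dist 48 row [0.961 0.075 0.05 ] twist 0.00
```

View pics/s7.png

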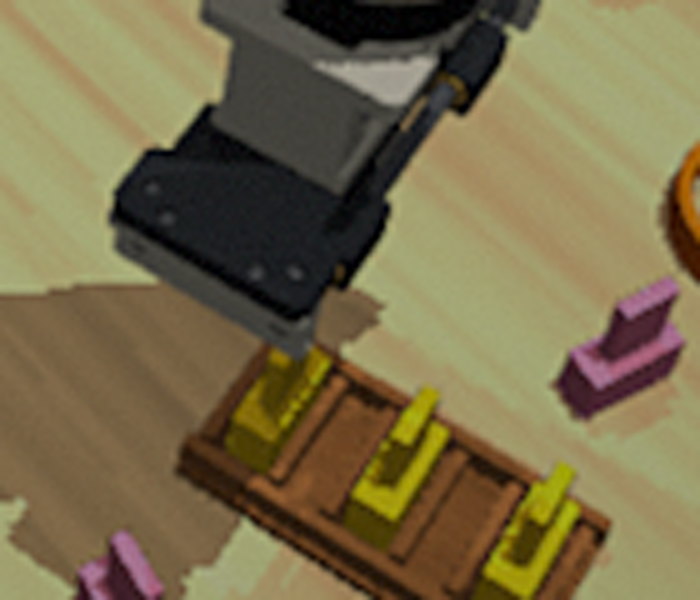

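play_rows:
  targets:
    - [0.6,0.07,0.04,0,0.6]
    - [1.2,0.07,0.04,0,0.6]
    - [1.8,0.07,0.04,0,0.6]
    - [1.8,0.07,0.04,0,0.6]
    - [1.8,0.07,0.04,0,0.6]

```text
time: 7.18
tool_pos: [482.0, -254.6, 249.4]
ee_rot: [72.4, 90.0, -2.0]
ft_force: [-0.2, -0.0, 1.1]
gripper_width: 0.604
```

```bash
python3 -c "
from go import *
plan([481,-255.2,64],15.5)
shot('side','s8',(270,250,110,100),6)
shot('top','t8',(330,180,100,80),6)
"
```

```text
t 7.17 G [ 482.  -254.6   90.4] jawyaw 15.7 w 0.604 F [-0.2 -0.   1.1] q7 56
  dist 26 row [ 0.527 -0.024  0.006] twist 0.02
```

View pics/s8.png

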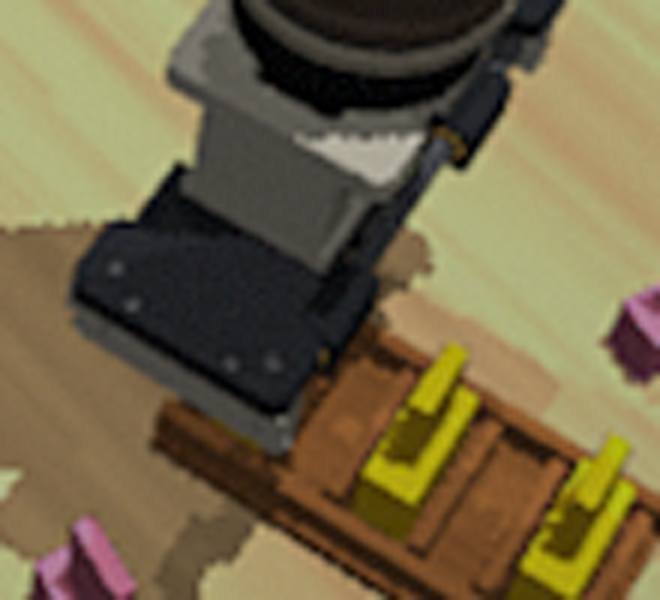

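View pics/t8.png

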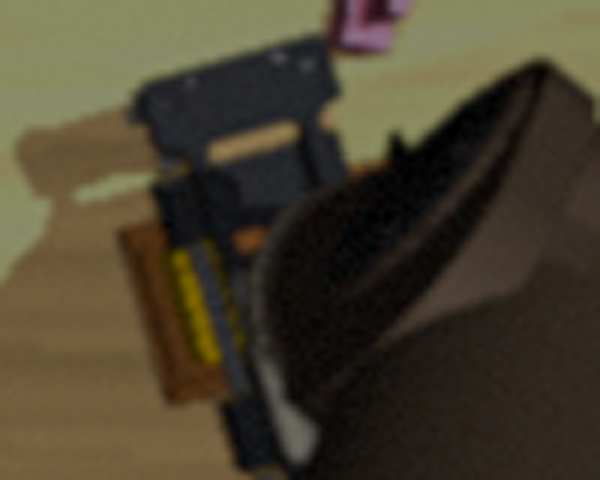

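play_rows:
  targets:
    - [0.3,-0.02,0,0,0.6]
    - [0.52,-0.02,0,0,0.6]
    - [0.52,-0.02,0,0,0.6]
    - [0.52,-0.02,0,0,0.0]
    - [0.52,-0.02,0,0,0.0]
    - [0.52,-0.02,0,0,0.0]
    - [0.52,-0.02,0,0,0.0]
    - [0.52,-0.02,0,0,0.0]

```text
time: 8.28
tool_pos: [480.8, -255.1, 222.8]
ee_rot: [62.1, 90.0, -12.3]
ft_force: [0.4, 0.8, 2.1]
gripper_width: 0.305
```

play_rows:
  targets:
    - [-0.5,0,0,0,0]
    - [-1.5,0,0,0,0]
    - [-2.5,0,0,0,0]
    - [-2.5,0,0,0,0]

```text
time: 8.78
tool_pos: [481.5, -256.0, 351.2]
ee_rot: [56.1, 89.6, -18.4]
ft_force: [-0.6, 0.9, -1.2]
gripper_width: 0.306
```

```bash
python3 -c "
from go import *
plan(J(0,30,180),-2.65)
shot('side','s9',(240,170,160,160),4)
"
```

```text
t 8.78 G [ 482.5 -256.3  192.2] jawyaw 15.5 w 0.306 F [-0.6  0.9 -1.2] q7 52
  dist 451 row [ 0.243  4.971 -7.518] twist 2.27
```

View pics/s9.png

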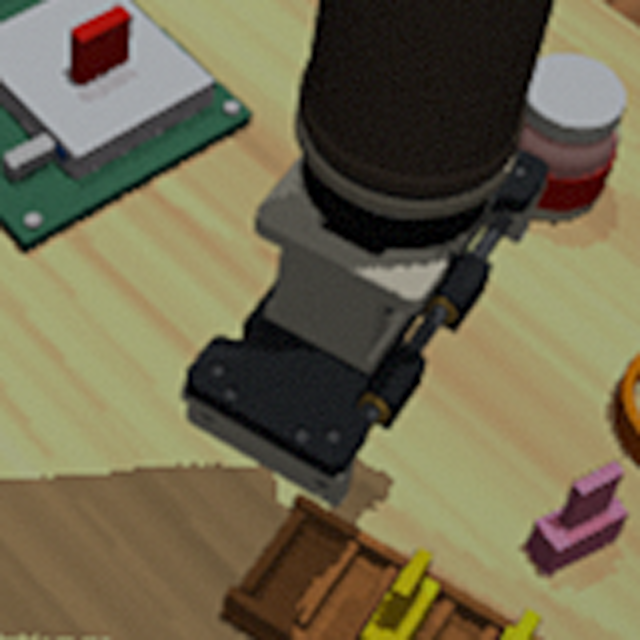

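play_rows:
  targets:
    - [0,5,-7.5,2.3,0]
    - [0,5,-7.5,2.3,0]
    - [0,5,-7.5,2.3,0]
    - [0,5,-7.5,2.3,0]
    - [0,5,-7.5,2.3,0]
    - [0,5,-7.5,2.3,0]
    - [0,5,-7.5,2.3,0]
    - [0,5,-7.5,2.3,0]

```text
time: 9.82
tool_pos: [620.7, 178.9, 345.0]
ee_rot: [-104.2, 89.8, 163.3]
ft_force: [0.7, 0.4, -1.1]
gripper_width: 0.305
```

```bash
python3 -c "
from go import *
plan(J(0,31,110),-2.65)
shot('side','s10',(170,110,150,125),5)
"
```

```text
t 9.82 G [620.2 179.1 186. ] jawyaw -2.5 w 0.305 F [ 0.7  0.4 -1.1] q7 -7
  dist 76 row [1.52  0.034 0.114] twist 0.02
```

View pics/s10.png

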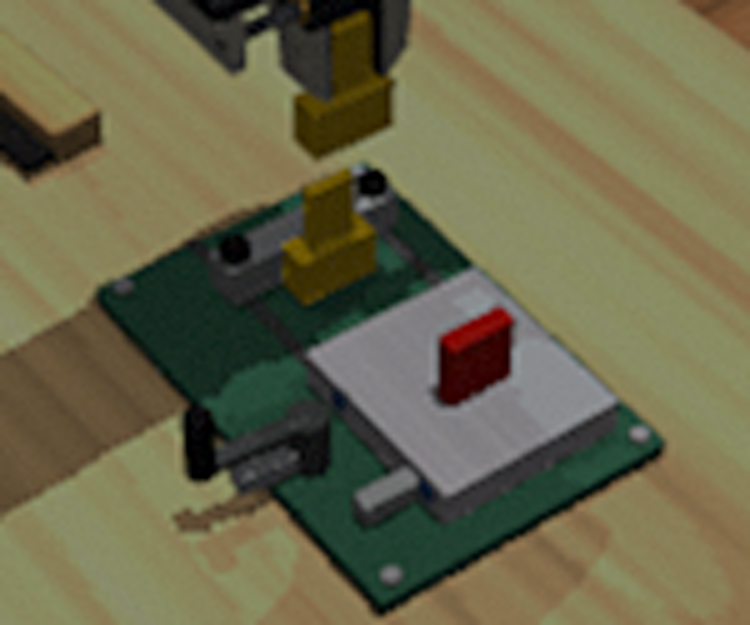

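play_rows:
  targets:
    - [0.8,0.03,0.11,0,0]
    - [1.52,0.03,0.11,0,0]
    - [2.0,0.03,0.11,0,0]
    - [2.0,0.03,0.11,0,0]
    - [2.0,0.03,0.11,0,0]

```text
time: 10.5
tool_pos: [622.5, 166.5, 248.3]
ee_rot: [60.8, 90.0, -32.1]
ft_force: [0.9, -0.6, -0.4]
gripper_width: 0.301
```

```bash
python3 -c "
from go import *
plan(J(1,31,68),-2.65)
shot('side','s11',(170,110,150,125),5);shot('top','t11',(150,130,130,100),5)
"
```

```text
t 10.50 G [622.6 166.4  89.3] jawyaw -2.9 w 0.301 F [ 0.9 -0.6 -0.4] q7 -4
  dist 22 row [ 0.426 -0.011 -0.138] twist -0.04
```

View pics/s11.png

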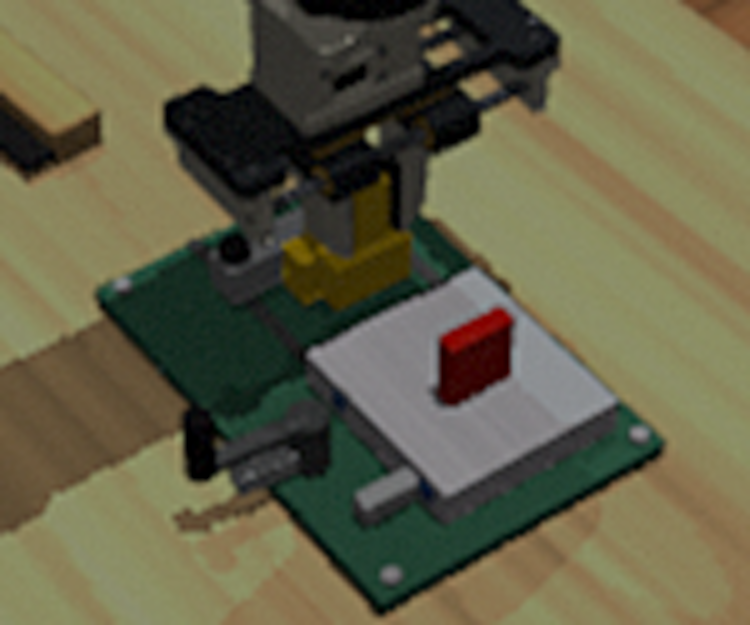

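View pics/t11.png

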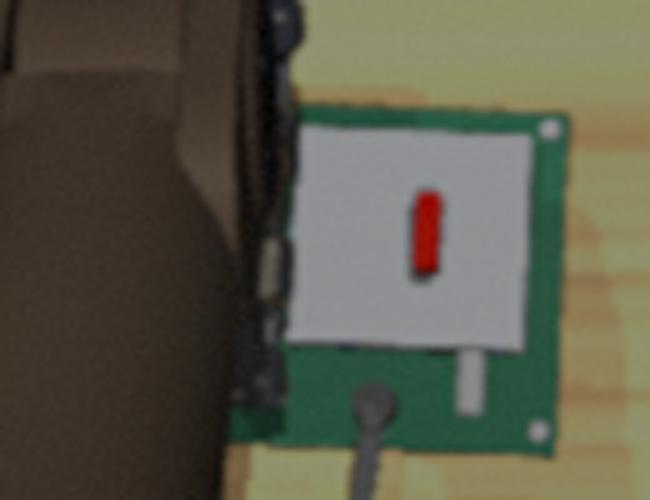

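play_rows:
  targets:
    - [0,0,-0.13,0,0]
    - [0.3,0,-0.13,0,0]
    - [0.36,0,-0.13,0,0]
    - [0.42,0,-0.13,0,0]
    - [0.42,0,-0.13,0,0]
    - [0.42,0,-0.13,0,0]

```text
time: 11.35
tool_pos: [622.5, 173.9, 226.8]
ee_rot: [-94.7, 90.0, 172.4]
ft_force: [-3.4, -0.6, 5.6]
gripper_width: 0.305
```

```bash
python3 -c "
from go import *
plan(J(1,37,67.8),-2.65)
"
```

```text
t 11.35 G [622.4 173.9  67.8] jawyaw -2.9 w 0.305 F [-3.4 -0.6  5.6] q7 -4
  dist 5 row [ 0.001  0.001 -0.109] twist -0.03
```

play_rows:
  targets:
    - [0,0,-0.04,0,0]
    - [0,0,-0.08,0,0]
    - [0,0,-0.1,0,0]
    - [0,0,-0.12,0,0]
    - [0,0,-0.12,0,0]

```text
time: 11.98
tool_pos: [623.2, 179.9, 226.9]
ee_rot: [81.6, 89.9, -11.3]
ft_force: [1.6, -2.3, 5.1]
gripper_width: 0.307
```

play_rows:
  targets:
    - [0,0,-0.03,0,0]
    - [0,0,-0.06,0,0]
    - [0,0,-0.09,0,0]
    - [0,0,-0.09,0,0]

```text
time: 12.48
tool_pos: [623.5, 181.6, 226.9]
ee_rot: [5.8, 89.8, -87.2]
ft_force: [-1.3, -11.1, 7.9]
gripper_width: 0.3
```

play_rows:
  targets:
    - [0,0,0.06,0,0]
    - [0,0,0.06,0,0.5]
    - [0,0,0.06,0,0.5]
    - [0,0,0.06,0,0.5]
    - [-1.0,0,0.06,0,0.5]
    - [-2.0,0,0.06,0,0.5]
    - [-2.0,0,1.0,0,0.5]
    - [-2.0,0,2.0,0,0.5]

```text
time: 13.48
tool_pos: [618.1, 84.8, 327.3]
ee_rot: [122.7, 89.9, 30.0]
ft_force: [-0.1, -0.9, -0.6]
gripper_width: 0.495
```

```bash
python3 -c "
from go import *
plan(J(0,-70,130),87.35)
shot('side','s12',(170,110,150,125),5);shot('top','t12',(150,130,130,100),6)
"
```

```text
t 13.47 G [618.3  84.9 168.3] jawyaw -2.7 w 0.495 F [-0.1 -0.9 -0.6] q7 1
  dist 40 row [ 0.765 -0.02   0.25 ] twist 11.24
```

View pics/s12.png

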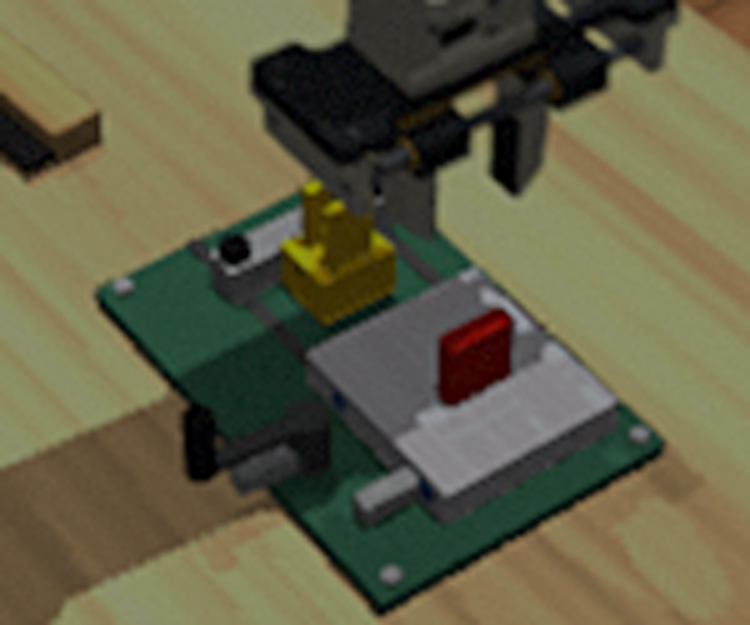

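View pics/t12.png

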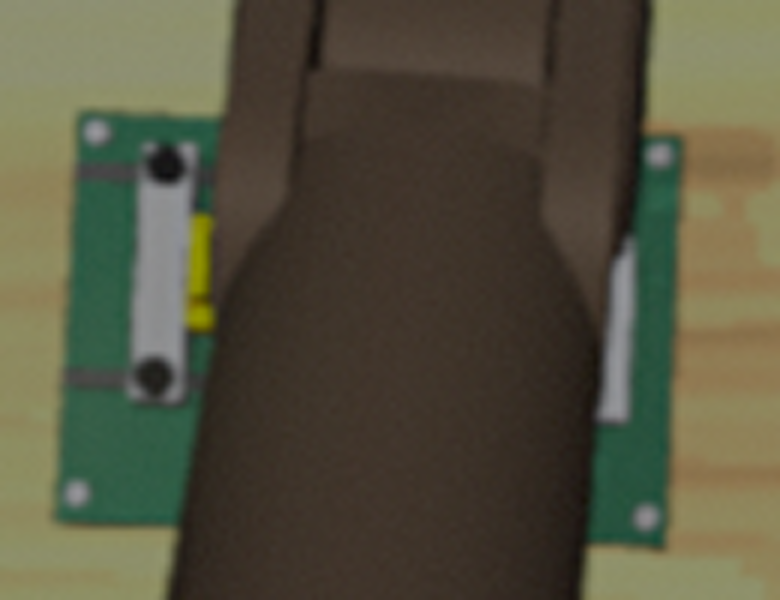

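play_rows:
  targets:
    - [0,0,0.25,-11.25,0.5]
    - [0,0,0.25,-11.25,0.5]
    - [0,0,0.25,-11.25,0.5]
    - [0,0,0.25,-11.25,0.5]
    - [0,0,0.25,-11.25,0.5]
    - [0,0,0.25,-11.25,0.5]
    - [0.7,0,0.25,-11.25,0.5]
    - [0.7,0,0.25,-11.25,0.5]

```text
time: 14.58
tool_pos: [616.4, 72.6, 289.0]
ee_rot: [-167.7, 89.7, -174.3]
ft_force: [0.1, -0.5, -0.2]
gripper_width: 0.502
```

play_rows:
  targets:
    - [0,0,0,-3,0.5]
    - [0,0,0,-3,0.5]
    - [0,0,0,-3,0.5]

```text
time: 14.95
tool_pos: [617.5, 72.3, 291.5]
ee_rot: [110.8, 90.0, 128.0]
ft_force: [-0.3, -0.6, 0.2]
gripper_width: 0.502
```

```bash
python3 -c "
from go import *
plan(J(0,-70,64),87.35)
shot('side','s13',(170,110,150,125),5)
"
```

```text
t 14.95 G [617.4  72.3 132.5] jawyaw 107.1 w 0.502 F [-0.3 -0.6  0.2] q7 96
  dist 69 row [ 1.37   0.006 -0.012] twist 2.47
```

View pics/s13.png

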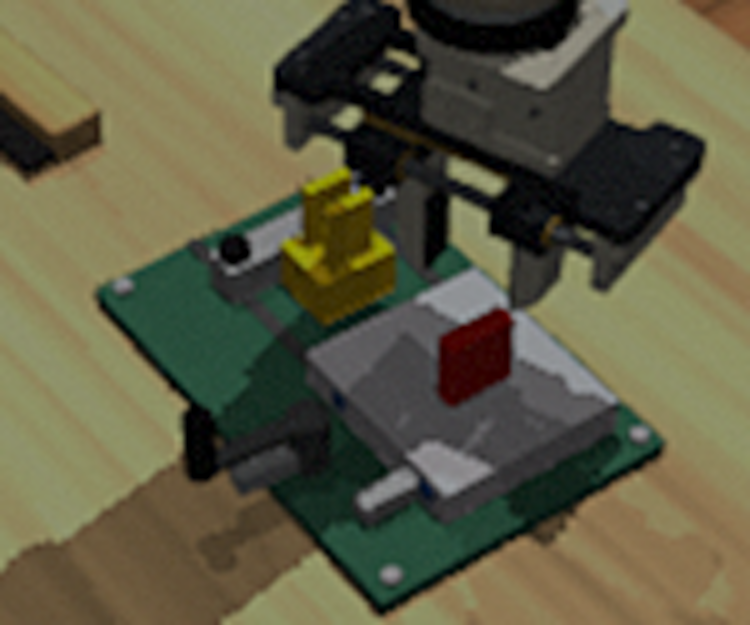

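Twist overshot (the first call had in fact done it); turn back, then descend and pinch.

play_rows:
  targets:
    - [0,0,0,2.5,0.5]
    - [0,0,0,2.5,0.5]
    - [0.5,0,0,2.5,0.5]
    - [1.0,0,0,2.5,0.5]
    - [1.0,0,0,2.5,0.5]
    - [1.0,0,0,2.5,0.5]

```text
time: 15.75
tool_pos: [617.9, 72.3, 242.4]
ee_rot: [10.7, 90.0, 7.7]
ft_force: [0.4, 0.3, 0.6]
gripper_width: 0.501
```

```bash
python3 -c "
from go import *
plan(J(0,-70,64),87.35)
"
```

```text
t 15.75 G [618.   72.4  83.4] jawyaw 87.0 w 0.501 F [0.4 0.3 0.6] q7 79
  dist 19 row [ 0.389  0.001 -0.025] twist -0.04
```

play_rows:
  targets:
    - [0.2,0,0,-0.04,0.5]
    - [0.38,0,0,-0.04,0.5]
    - [0.38,0,0,-0.04,0.5]
    - [0.38,0,0,-0.04,0.0]
    - [0.38,0,0,-0.04,0.0]
    - [0.38,0,0,-0.04,0.0]
    - [0.38,0,0,-0.04,0.0]
    - [0.38,0,0,-0.04,0.0]

```text
time: 16.75
tool_pos: [617.6, 72.4, 222.8]
ee_rot: [48.9, 90.0, 46.3]
ft_force: [-0.2, 1.2, 1.6]
gripper_width: 0.151
```

```bash
python3 -c "
from go import *
plan(J(0,-60,64),87.35)
"
```

```text
t 16.75 G [617.7  72.5  63.8] jawyaw 87.4 w 0.151 F [-0.2  1.2  1.6] q7 80
  dist 10 row [-0.003  0.199 -0.018] twist 0.01
```

play_rows:
  targets:
    - [0,0.12,0,0,0]
    - [0,0.25,0,0,0]
    - [0,0.38,0,0,0]
    - [0,0.48,0,0,0]
    - [0,0.5,0,0,0]
    - [0,0.5,0,0,0]

```text
time: 17.5
tool_pos: [618.8, 97.3, 222.8]
ee_rot: [15.9, 90.0, 13.3]
ft_force: [-0.0, -3.8, 4.6]
gripper_width: 0.152
```

```bash
python3 -c "
from go import *
plan(J(0,-41,64),87.35)
"
```

```text
t 17.50 G [618.9  97.3  63.8] jawyaw 87.4 w 0.152 F [-0.  -3.8  4.6] q7 78
  dist 4 row [-0.004  0.082 -0.019] twist 0.01
```

play_rows:
  targets:
    - [0,0.02,0,0,0]
    - [0,0.04,0,0,0]
    - [0,0.04,0,0,0]

```text
time: 17.88
tool_pos: [618.9, 98.9, 222.8]
ee_rot: [-6.5, 90.0, -9.1]
ft_force: [1.5, -2.8, 4.7]
gripper_width: 0.149
```

play_rows:
  targets:
    - [0,0.01,0,0,0]
    - [0,0.02,0,0,0]
    - [0,0.02,0,0,0]

```text
time: 18.25
tool_pos: [618.9, 99.8, 222.8]
ee_rot: [-18.7, 90.0, -21.3]
ft_force: [-0.8, -4.9, 4.2]
gripper_width: 0.152
```

play_rows:
  targets:
    - [0,0.01,0,0,0]
    - [0,0.02,0,0,0]
    - [0,0.02,0,0,0]

```text
time: 18.62
tool_pos: [619.0, 100.8, 222.8]
ee_rot: [-21.3, 90.0, -24.0]
ft_force: [0.3, -4.4, 4.8]
gripper_width: 0.15
```

play_rows:
  targets:
    - [0,0.01,0,0,0]
    - [0,0.01,0,0,0]
    - [0,0.01,0,0,0]

```text
time: 19.0
tool_pos: [619.0, 101.2, 222.8]
ee_rot: [-25.4, 90.0, -28.1]
ft_force: [0.7, -3.1, 4.6]
gripper_width: 0.151
```

play_rows:
  targets:
    - [0,0.01,0,0,0]
    - [0,0.01,0,0,0]
    - [0,0.01,0,0,0]

```text
time: 19.38
tool_pos: [619.0, 101.6, 222.8]
ee_rot: [-34.9, 90.0, -37.5]
ft_force: [0.1, -4.0, 6.2]
gripper_width: 0.155
```

play_rows:
  targets:
    - [0,0.01,0,0,0]
    - [0,0.01,0,0,0]
    - [0,0.01,0,0,0]

```text
time: 19.75
tool_pos: [619.1, 101.9, 222.8]
ee_rot: [-55.8, 90.0, -58.4]
ft_force: [-0.4, -5.6, 4.8]
gripper_width: 0.148
```

play_rows:
  targets:
    - [0,0.02,0,0,0]
    - [0,0.02,0,0,0]
    - [0,0.02,0,0,0]

```text
time: 20.12
tool_pos: [619.1, 102.1, 222.8]
ee_rot: [-82.3, 89.9, -84.9]
ft_force: [-1.1, -7.4, 6.7]
gripper_width: 0.151
```

```bash
python3 -c "
from go import *
plan(J(0,-41,64),87.35)
ims=[]
for n in('top','side'):
    a=np.mean([eyes.capture(n).astype(float) for _ in range(5)],0)[...,::-1]; np.save(f'pics/{n}_c2.npy',a)
    save(a.astype(np.uint8),n+'_c2',(150,130,130,100) if n=='top' else (170,110,150,125),5.5)
plan(J(0,-41,64),87.35)
"
```

```text
t 20.12 G [619.1 101.8  63.8] jawyaw 87.3 w 0.151 F [-1.1 -7.4  6.7] q7 77
  dist 1 row [-0.003 -0.009 -0.02 ] twist -0.00
t 20.62 G [619.1 101.9  63.8] jawyaw 87.3 w 0.150 F [-0.2 -6.   6.2] q7 77
  dist 1 row [-0.004 -0.009 -0.02 ] twist -0.00
```

View pics/top_c2.png

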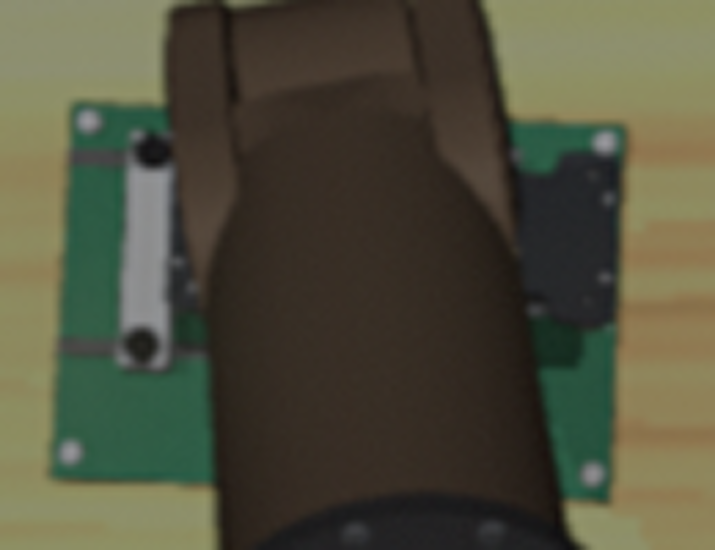

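View pics/side_c2.png

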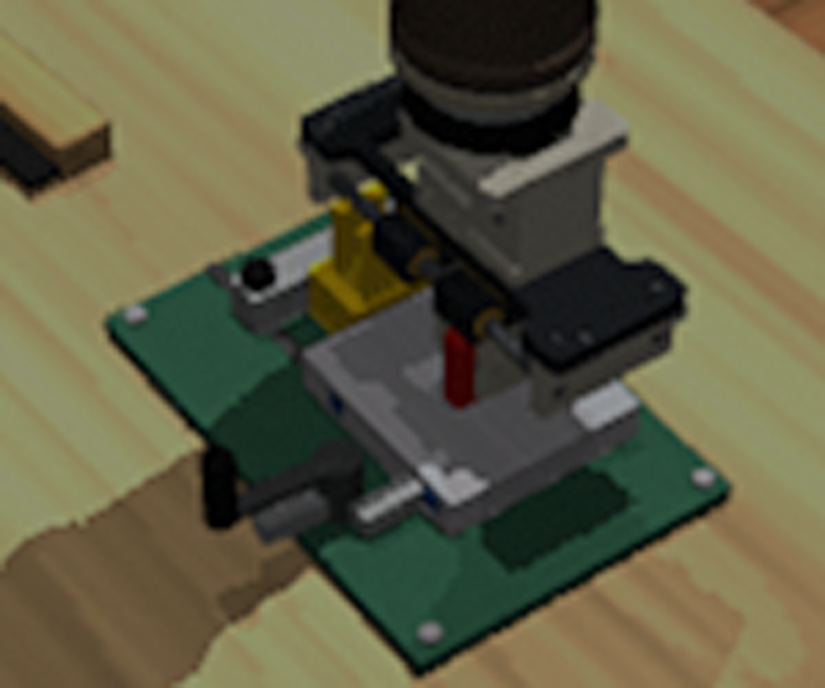

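```bash
python3 - <<'E'
from h import *
def cross(p,lv,lo,hi,up):
    for i in range(lo,hi):
        a,b=p[i],p[i+1]
        if (up and a<lv<=b) or ((not up) and a>=lv>b): return i+(a-lv)/(a-b)
    return np.nan
for fn in('pics/top0.png','pics/t8.npy'):
    im=(cv2.imread(fn) if fn.endswith('png') else np.load(fn)).astype(float).sum(2)
    res=[]
    for r in list(range(161,165))+list(range(185,190)):
        p=im[r]; 
        f0=cross(p,270,166,178,True); f1=cross(p,270,176,186,False); j0=cross(p,270,200,213,True); j1=cross(p,270,250,262,False)
        P=[ray('top',u,r,36) for u in(f0,f1,j0,j1)]
        res.append([np.linalg.norm(P[i+1]-P[i])*np.cos(np.radians(2.65)) for i in range(3)])
    res=np.array(res); print(fn,res.round(1).tolist()); print(np.nanmedian(res,0),np.nanmean(res,0),np.nanstd(res,0))
E
```

```text
pics/top0.png [[22.3, 69.7, 120.3], [22.2, 69.7, 120.3], [21.9, 69.9, 120.2], [21.7, 69.9, 120.0], [21.6, 70.1, 119.3], [21.7, 70.1, 119.1], [21.7, 70.0, 119.5], [21.5, 69.7, 119.7], [21.2, 69.5, 119.6]]
[ 21.67401075  69.87540755 119.70349082] [ 21.74881161  69.84583224 119.78228118] [0.30884598 0.18554522 0.41470435]
pics/t8.npy [[23.6, 68.3, 121.9], [23.7, 68.3, 122.0], [23.4, 68.4, 122.0], [23.2, 68.4, 121.6], [23.1, 68.5, 121.0], [23.2, 68.7, 120.8], [23.2, 68.5, 121.3], [23.1, 68.1, 121.3], [22.9, 68.0, 121.4]]
[ 23.17848306  68.37004243 121.38171984] [ 23.27356467  68.3546725  121.47914991] [0.25349337 0.19704194 0.40406476]
```

play_rows:
  targets:
    - [0,-0.2,0,0,0]
    - [0,-0.4,0,0,0]
    - [0,-0.58,0,0,0]
    - [0,-0.58,0,0,0.45]
    - [0,-0.58,0,0,0.45]
    - [-0.8,-0.58,0,0,0.45]
    - [-1.7,-0.5,0,0,0.45]
    - [-2.3,0.5,0,0,0.45]

```text
time: 21.62
tool_pos: [620.8, 125.6, 339.7]
ee_rot: [-39.6, 89.9, -42.5]
ft_force: [1.0, 1.1, -0.5]
gripper_width: 0.451
```

```bash
python3 -c "
from go import *
plan(J(1,39,130),-2.65)
"
```

```text
t 21.62 G [621.1 125.4 180.7] jawyaw 87.1 w 0.451 F [ 1.   1.1 -0.5] q7 74
  dist 76 row [ 1.012  1.121 -0.025] twist 11.21
```

play_rows:
  targets:
    - [0,1.1,0,11.2,0.45]
    - [0,1.1,0,11.2,0.45]
    - [0,1.1,0,11.2,0.45]
    - [0,1.1,0,11.2,0.45]
    - [0,1.1,0,11.2,0.45]
    - [0.3,1.1,0,11.2,0.45]
    - [0.6,1.1,0,11.2,0.45]
    - [0.9,1.1,0,11.2,0.45]

```text
time: 22.62
tool_pos: [622.1, 184.7, 291.8]
ee_rot: [-129.7, 90.0, 141.5]
ft_force: [-0.3, 0.3, -0.6]
gripper_width: 0.447
```

play_rows:
  targets:
    - [0,0,0,0,0.45]
    - [0,0,0,0,0.45]
    - [0,0,0,0,0.45]
    - [0,0,0,0,0.45]

```text
time: 23.12
tool_pos: [622.8, 183.4, 293.2]
ee_rot: [123.9, 89.9, 35.4]
ft_force: [-0.1, -0.6, 0.1]
gripper_width: 0.451
```

```bash
python3 -c "
from go import *
plan(J(1,39.0,69),-2.65)
shot('side','s14',(170,110,150,125),5)
"
```

```text
t 23.12 G [622.9 183.5 134.2] jawyaw 1.5 w 0.451 F [-0.1 -0.6  0.1] q7 -3
  dist 65 row [ 1.304 -0.004  0.045] twist 0.52
```

View pics/s14.png

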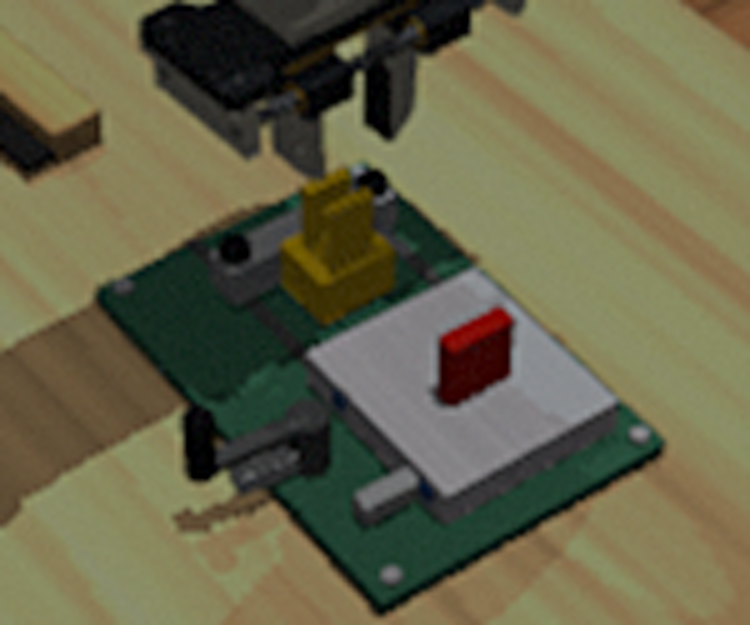

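play_rows:
  targets:
    - [0.5,0,0.04,0.5,0.45]
    - [1.0,0,0.04,0.5,0.45]
    - [1.28,0,0.04,0.5,0.45]
    - [1.28,0,0.04,0.5,0.45]
    - [1.28,0,0.04,0.5,0.0]
    - [1.28,0,0.04,0.5,0.0]
    - [1.28,0,0.04,0.5,0.0]
    - [1.28,0,0.04,0.5,0.0]

```text
time: 24.18
tool_pos: [623.1, 181.6, 229.6]
ee_rot: [113.6, 89.9, 21.1]
ft_force: [0.3, -0.1, 7.1]
gripper_width: 0.304
```

play_rows:
  targets:
    - [0,0,-0.02,0,0]
    - [0,0,-0.03,0,0]
    - [0,0,-0.03,0,0]
    - [0,0,-0.03,0,0]

```text
time: 24.68
tool_pos: [623.2, 181.9, 229.6]
ee_rot: [59.0, 89.9, -33.6]
ft_force: [-0.7, -3.6, 7.5]
gripper_width: 0.302
```

play_rows:
  targets:
    - [0,0,-0.03,0,0]
    - [0,0,-0.04,0,0]
    - [0,0,-0.04,0,0]
    - [0,0,-0.04,0,0]

```text
time: 25.18
tool_pos: [623.2, 182.4, 229.6]
ee_rot: [20.8, 89.8, -71.8]
ft_force: [-2.0, -7.4, 8.7]
gripper_width: 0.298
```

play_rows:
  targets:
    - [0,0,0.15,0,0]
    - [0,0,0.3,0,0]
    - [0,0,0.5,0,0]
    - [0,0,0.56,0,0]
    - [0,0,0.6,0,0]
    - [0,0,0.6,0,0]

```text
time: 25.92
tool_pos: [622.0, 155.9, 229.6]
ee_rot: [135.0, 89.9, 42.5]
ft_force: [0.2, 1.6, 6.2]
gripper_width: 0.303
```

play_rows:
  targets:
    - [0,0,0.04,0,0]
    - [0,0,0.06,0,0]
    - [0,0,0.06,0,0]

```text
time: 26.3
tool_pos: [621.8, 153.1, 229.6]
ee_rot: [136.5, 89.8, 44.0]
ft_force: [1.7, 3.4, 6.2]
gripper_width: 0.302
```

play_rows:
  targets:
    - [0,0,0.02,0,0]
    - [0,0,0.02,0,0]
    - [0,0,0.02,0,0]

```text
time: 26.68
tool_pos: [621.8, 152.2, 229.7]
ee_rot: [135.5, 89.8, 43.0]
ft_force: [0.4, 2.2, 6.3]
gripper_width: 0.306
```

play_rows:
  targets:
    - [0,0,0.02,0,0]
    - [0,0,0.02,0,0]
    - [0,0,0.02,0,0]

```text
time: 27.05
tool_pos: [621.8, 151.7, 229.7]
ee_rot: [142.7, 89.8, 50.2]
ft_force: [1.4, 4.3, 6.5]
gripper_width: 0.299
```

play_rows:
  targets:
    - [0,0,0.02,0,0]
    - [0,0,0.02,0,0]
    - [0,0,0.02,0,0]

```text
time: 27.42
tool_pos: [621.8, 151.4, 229.7]
ee_rot: [148.7, 89.8, 56.2]
ft_force: [0.5, 6.2, 5.6]
gripper_width: 0.305
```

play_rows:
  targets:
    - [0,0,0.02,0,0]
    - [0,0,0.02,0,0]
    - [0,0,0.02,0,0]

```text
time: 27.8
tool_pos: [621.7, 151.1, 229.7]
ee_rot: [153.2, 89.7, 60.8]
ft_force: [0.6, 8.1, 6.1]
gripper_width: 0.302
```

play_rows:
  targets:
    - [0,0,-0.2,0,0]
    - [0,0,-0.4,0,0]
    - [0,0,-0.56,0,0]
    - [0,0,-0.62,0,0]
    - [0,0,-0.66,0,0]
    - [0,0,-0.66,0,0]

```text
time: 28.55
tool_pos: [623.3, 180.0, 229.6]
ee_rot: [57.0, 89.9, -35.6]
ft_force: [-0.1, -3.1, 8.2]
gripper_width: 0.305
```

play_rows:
  targets:
    - [0,0,-0.03,0,0]
    - [0,0,-0.05,0,0]
    - [0,0,-0.05,0,0]
    - [0,0,-0.05,0,0]

```text
time: 29.05
tool_pos: [623.4, 182.1, 229.6]
ee_rot: [52.5, 89.9, -40.2]
ft_force: [1.0, -3.3, 7.6]
gripper_width: 0.301
```

play_rows:
  targets:
    - [0,0,0.01,0,0.5]
    - [0,0,0.01,0,0.5]
    - [0,0,0.01,0,0.5]
    - [-0.8,0,0.01,0,0.5]
    - [-1.6,0,0.01,0,0.5]
    - [-2.4,0,0.01,0,0.5]
    - [-2.4,0,0.01,0,0.5]

```text
time: 29.92
tool_pos: [623.7, 183.1, 352.0]
ee_rot: [113.8, 89.7, 21.2]
ft_force: [0.3, -0.4, 0.0]
gripper_width: 0.501
```

```bash
python3 -c "
from go import *
plan([495,-308.4,180],15.5)
"
```

```text
t 29.93 G [624.5 183.4 193. ] jawyaw -2.5 w 0.501 F [ 0.3 -0.4  0. ] q7 -8
  dist 509 row [ 0.225 -2.154  9.942] twist -2.25
```

play_rows:
  targets:
    - [0.2,-2.15,9.94,-2.25,0.6]
    - [0.2,-2.15,9.94,-2.25,0.6]
    - [0.2,-2.15,9.94,-2.25,0.6]
    - [0.2,-2.15,9.94,-2.25,0.6]
    - [0.2,-2.15,9.94,-2.25,0.6]
    - [0.2,-2.15,9.94,-2.25,0.6]
    - [0.2,-2.15,9.94,-2.25,0.6]
    - [0.2,-2.15,9.94,-2.25,0.6]

```text
time: 30.92
tool_pos: [494.6, -301.7, 337.9]
ee_rot: [-145.2, 89.9, 140.3]
ft_force: [1.8, -0.2, -0.0]
gripper_width: 0.601
```

play_rows:
  targets:
    - [0,0,0,0,0.6]
    - [0,0,0,0,0.6]

```text
time: 31.18
tool_pos: [495.3, -299.9, 337.9]
ee_rot: [-150.7, 89.9, 134.7]
ft_force: [0.7, 1.5, -0.3]
gripper_width: 0.599
```

```bash
python3 -c "
from go import *
plan([495,-308.4,90],15.5)
"
```

```text
t 31.18 G [ 495.1 -299.7  178.9] jawyaw 15.4 w 0.599 F [ 0.7  1.5 -0.3] q7 56
  dist 89 row [ 1.777 -0.047  0.169] twist -0.01
```

play_rows:
  targets:
    - [0.4,-0.04,0.16,0,0.6]
    - [1.0,-0.04,0.16,0,0.6]
    - [1.7,-0.04,0.16,0,0.6]
    - [1.7,-0.04,0.16,0,0.6]
    - [1.7,-0.04,0.16,0,0.6]

```text
time: 31.8
tool_pos: [496.1, -308.3, 254.1]
ee_rot: [4.5, 90.0, -70.0]
ft_force: [-0.1, -0.4, 0.5]
gripper_width: 0.599
```

```bash
python3 -c "
from go import *
plan([495,-308.4,64],15.5)
shot('side','s15',(270,250,110,100),6)
"
```

```text
t 31.80 G [ 496.1 -308.4   95.1] jawyaw 15.5 w 0.599 F [-0.1 -0.4  0.5] q7 60
  dist 31 row [ 0.623 -0.022 -0.005] twist 0.00
```

View pics/s15.png

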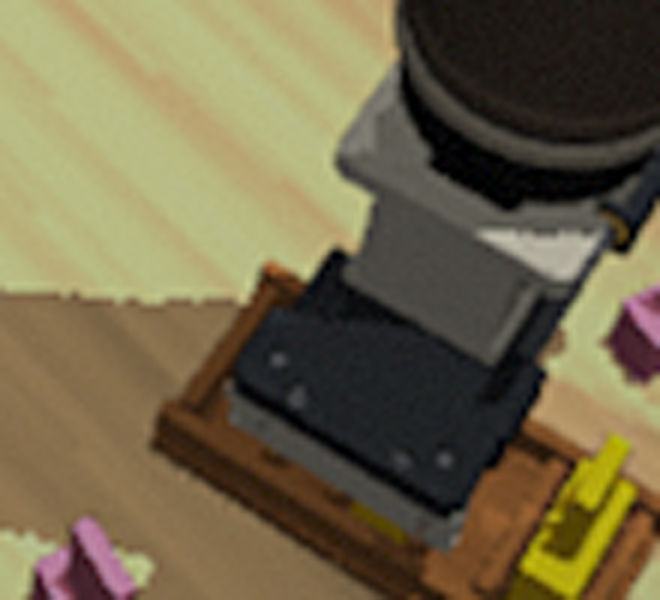

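play_rows:
  targets:
    - [0.35,-0.02,0,0,0.6]
    - [0.62,-0.02,0,0,0.6]
    - [0.62,-0.02,0,0,0.6]
    - [0.62,-0.02,0,0,0.0]
    - [0.62,-0.02,0,0,0.0]
    - [0.62,-0.02,0,0,0.0]
    - [0.62,-0.02,0,0,0.0]
    - [0.62,-0.02,0,0,0.0]

```text
time: 32.85
tool_pos: [494.9, -308.9, 223.1]
ee_rot: [56.0, 90.0, -18.6]
ft_force: [0.5, 0.9, 2.6]
gripper_width: 0.303
```

play_rows:
  targets:
    - [-0.5,0,0,0,0]
    - [-1.5,0,0,0,0]
    - [-2.5,0,0,0,0]
    - [-2.5,0,0,0,0]

```text
time: 33.35
tool_pos: [495.4, -309.8, 351.6]
ee_rot: [49.8, 89.6, -24.8]
ft_force: [0.9, 0.9, -1.2]
gripper_width: 0.304
```

```bash
python3 -c "
from go import *
plan(J(1,14.8,180),-2.65)
"
```

```text
t 33.35 G [ 496.4 -310.3  192.6] jawyaw 15.4 w 0.304 F [ 0.9  0.9 -1.2] q7 57
  dist 484 row [ 0.24   4.904 -8.345] twist 2.26
```

play_rows:
  targets:
    - [0,4.9,-8.35,2.26,0]
    - [0,4.9,-8.35,2.26,0]
    - [0,4.9,-8.35,2.26,0]
    - [0,4.9,-8.35,2.26,0]
    - [0,4.9,-8.35,2.26,0]
    - [0,4.9,-8.35,2.26,0]
    - [0,4.9,-8.35,2.26,0]
    - [0,4.9,-8.35,2.26,0]

```text
time: 34.35
tool_pos: [619.3, 162.2, 346.4]
ee_rot: [-96.8, 89.9, 170.7]
ft_force: [0.7, -0.4, 0.1]
gripper_width: 0.3
```

play_rows:
  targets:
    - [0,0,0,0,0]
    - [0,0,0,0,0]
    - [0,0,0,0,0]

```text
time: 34.72
tool_pos: [619.4, 157.0, 347.6]
ee_rot: [-30.6, 89.9, -123.4]
ft_force: [0.1, -0.1, -0.2]
gripper_width: 0.306
```

```bash
python3 -c "
from go import *
plan(J(1,14.8,110),-2.65)
"
```

```text
t 34.73 G [619.3 156.8 188.6] jawyaw -2.8 w 0.306 F [ 0.1 -0.1 -0.2] q7 -6
  dist 79 row [ 1.572  0.048 -0.009] twist -0.01
```

play_rows:
  targets:
    - [0.6,0.05,0,0,0]
    - [1.2,0.05,0,0,0]
    - [1.57,0.05,0,0,0]
    - [1.57,0.05,0,0,0]
    - [1.57,0.05,0,0,0]

```text
time: 35.35
tool_pos: [622.5, 158.4, 270.4]
ee_rot: [105.9, 89.9, 13.2]
ft_force: [0.3, 0.4, 0.1]
gripper_width: 0.299
```

```bash
python3 -c "
from go import *
plan(J(1,14.8,68),-2.65)
shot('side','s16',(170,110,150,125),5)
"
```

```text
t 35.35 G [622.7 158.4 111.4] jawyaw -2.7 w 0.299 F [0.3 0.4 0.1] q7 -3
  dist 43 row [ 0.867 -0.021  0.027] twist -0.00
```

View pics/s16.png

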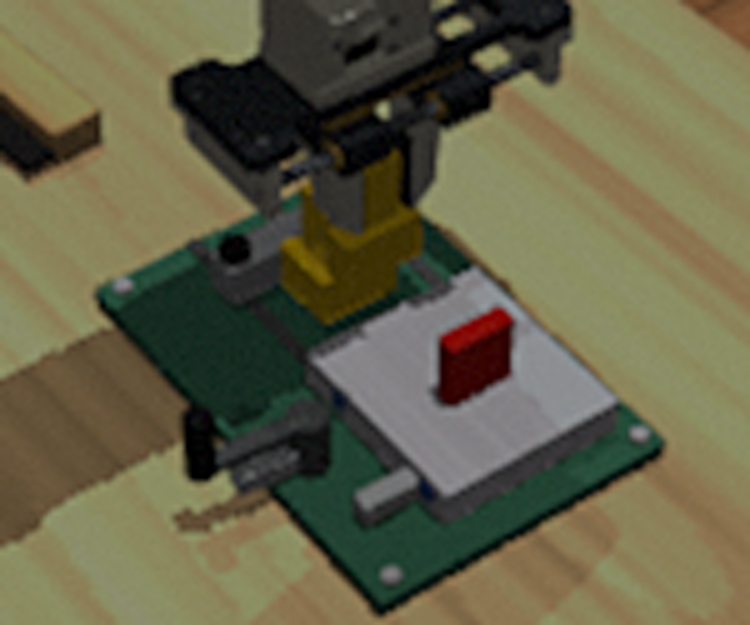

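play_rows:
  targets:
    - [0.2,-0.02,0.03,0,0]
    - [0.4,-0.02,0.03,0,0]
    - [0.6,-0.02,0.03,0,0]
    - [0.75,-0.02,0.03,0,0]
    - [0.85,-0.02,0.03,0,0]
    - [0.88,-0.02,0.03,0,0]
    - [0.88,-0.02,0.03,0,0]

```text
time: 36.28
tool_pos: [620.9, 157.0, 226.9]
ee_rot: [-168.4, 89.9, 99.0]
ft_force: [-8.3, -0.4, 18.4]
gripper_width: 0.306
```

play_rows:
  targets:
    - [0,0,-0.03,0,0]
    - [0,0,-0.06,0,0]
    - [0,0,-0.09,0,0]
    - [0,0,-0.09,0,0]

```text
time: 36.78
tool_pos: [621.2, 159.0, 226.9]
ee_rot: [-4.4, 89.9, -97.1]
ft_force: [-8.2, -7.7, 19.7]
gripper_width: 0.302
```

play_rows:
  targets:
    - [-0.03,0,0,0,0]
    - [-0.03,0,-0.03,0,0]
    - [-0.03,0,-0.05,0,0]
    - [-0.03,0,-0.05,0,0]

```text
time: 37.28
tool_pos: [621.6, 162.0, 227.0]
ee_rot: [7.8, 89.8, -84.9]
ft_force: [-1.0, -7.9, 6.8]
gripper_width: 0.303
```

play_rows:
  targets:
    - [0,0,0.03,0,0]
    - [0,0,0.03,0,0.5]
    - [0,0,0.03,0,0.5]
    - [0,0,0.03,0,0.5]
    - [-1.0,0,0.03,0,0.5]
    - [-1.8,0,0.03,0,0.5]
    - [-1.8,0,0.9,0,0.5]
    - [-1.8,0,1.7,0,0.5]

```text
time: 38.28
tool_pos: [617.4, 78.9, 317.5]
ee_rot: [111.5, 89.9, 19.0]
ft_force: [1.0, -0.3, 0.1]
gripper_width: 0.503
```

```bash
python3 -c "
from go import *
plan(J(0,-70,100),87.35)
shot('side','s17',(170,110,150,125),5)
"
```

```text
t 38.27 G [617.6  79.  158.5] jawyaw -2.5 w 0.503 F [ 1.  -0.3  0.1] q7 2
  dist 59 row [ 1.169 -0.013  0.132] twist -11.24
```

View pics/s17.png

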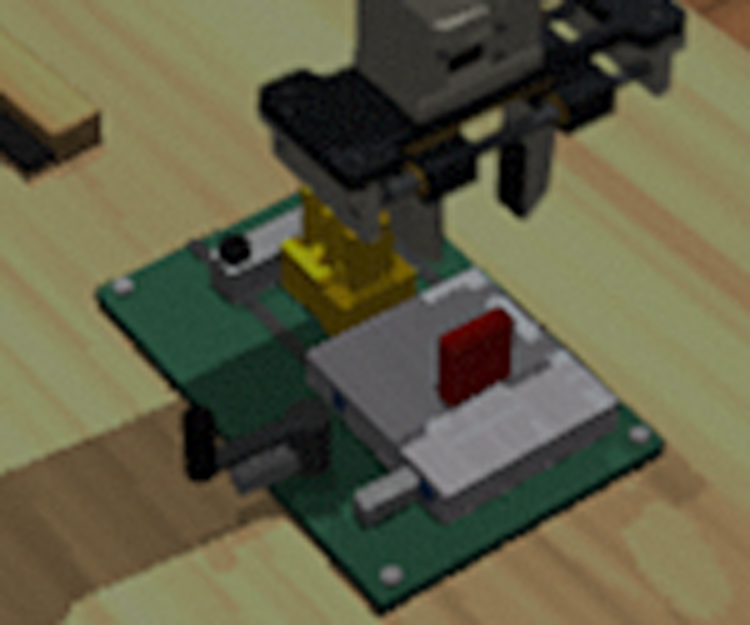

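Three spacers stand face to face. Now turn to the red grip.

play_rows:
  targets:
    - [0,0,0.1,-11.25,0.5]
    - [0,0,0.1,-11.25,0.5]
    - [0,0,0.1,-11.25,0.5]
    - [0,0,0.1,-11.25,0.5]
    - [0,0,0.1,-11.25,0.5]
    - [0,0,0.1,-11.25,0.5]
    - [0.5,0,0.1,-11.25,0.5]
    - [0.9,0,0.1,-11.25,0.5]

```text
time: 39.33
tool_pos: [617.1, 74.8, 271.1]
ee_rot: [94.8, 90.0, 88.5]
ft_force: [-0.8, -0.7, -0.2]
gripper_width: 0.5
```

play_rows:
  targets:
    - [0,0,0,0,0.5]
    - [0,0,0,0,0.5]
    - [0,0,0,0,0.5]
    - [0,0,0,0,0.5]

```text
time: 39.83
tool_pos: [617.4, 74.6, 272.5]
ee_rot: [14.7, 89.9, 7.9]
ft_force: [0.0, 0.3, -1.1]
gripper_width: 0.499
```

```bash
python3 -c "
from go import *
plan(J(0,-70,64),87.35)
"
```

```text
t 39.83 G [617.5  74.6 113.5] jawyaw 83.3 w 0.499 F [ 0.   0.3 -1.1] q7 76
  dist 50 row [ 0.99  -0.044 -0.012] twist -0.51
```

play_rows:
  targets:
    - [0,-0.04,0,-0.5,0.5]
    - [0.4,-0.04,0,-0.5,0.5]
    - [0.8,-0.04,0,-0.5,0.5]
    - [0.98,-0.04,0,-0.5,0.5]
    - [0.98,-0.04,0,-0.5,0.5]
    - [0.98,-0.04,0,-0.5,0.5]

```text
time: 40.58
tool_pos: [617.3, 72.4, 223.6]
ee_rot: [13.3, 89.9, 10.6]
ft_force: [0.3, -0.4, 0.4]
gripper_width: 0.505
```

```bash
python3 -c "
from go import *
plan(J(0,-70,64),87.35)
"
```

```text
t 40.58 G [617.5  72.5  64.6] jawyaw 87.3 w 0.505 F [ 0.3 -0.4  0.4] q7 80
  dist 1 row [ 0.012 -0.    -0.015] twist -0.00
```

play_rows:
  targets:
    - [0,0,0,0,0.0]
    - [0,0,0,0,0.0]
    - [0,0,0,0,0.0]
    - [0,0,0,0,0.0]
    - [0,0,0,0,0.0]

```text
time: 41.2
tool_pos: [617.0, 72.5, 222.9]
ee_rot: [67.8, 90.0, 65.1]
ft_force: [-0.5, 1.4, 0.9]
gripper_width: 0.153
```

play_rows:
  targets:
    - [0,0.05,0,0,0]
    - [0,0.1,0,0,0]
    - [0,0.15,0,0,0]
    - [0,0.17,0,0,0]
    - [0,0.17,0,0,0]

```text
time: 41.82
tool_pos: [617.4, 81.0, 222.9]
ee_rot: [38.3, 90.0, 35.6]
ft_force: [-0.9, -2.5, 3.9]
gripper_width: 0.149
```

play_rows:
  targets:
    - [0,0.01,0,0,0]
    - [0,0.02,0,0,0]
    - [0,0.02,0,0,0]

```text
time: 42.2
tool_pos: [617.4, 81.8, 222.9]
ee_rot: [-9.6, 90.0, -12.3]
ft_force: [-0.5, -3.2, 5.3]
gripper_width: 0.153
```

play_rows:
  targets:
    - [0,0.01,0,0,0]
    - [0,0.02,0,0,0]
    - [0,0.02,0,0,0]

```text
time: 42.58
tool_pos: [617.5, 82.0, 222.9]
ee_rot: [-90.2, 89.9, -92.9]
ft_force: [-0.3, -5.4, 6.0]
gripper_width: 0.152
```

play_rows:
  targets:
    - [0,0.01,0,0,0]
    - [0,0.03,0,0,0]
    - [0,0.04,0,0,0]
    - [0,0.04,0,0,0]

```text
time: 43.08
tool_pos: [617.5, 82.4, 222.9]
ee_rot: [-94.6, 89.8, -97.4]
ft_force: [-1.6, -9.8, 7.5]
gripper_width: 0.15
```

play_rows:
  targets:
    - [0,0.01,0,0,0]
    - [0,0.03,0,0,0]
    - [0,0.04,0,0,0]
    - [0,0.04,0,0,0]

```text
time: 43.58
tool_pos: [617.6, 82.7, 222.9]
ee_rot: [-96.5, 89.7, -99.3]
ft_force: [-2.9, -14.4, 8.6]
gripper_width: 0.15
```

```bash
python3 -c "
from go import *
shot('side','s18',(170,110,240,260),2.9)
plan(J(0,-60,64),87.35)
"
```

```text
t 43.62 G [617.5  82.   63.9] jawyaw 87.1 w 0.150 F [ -3.  -15.8   7.4] q7 78
  dist 1 row [-0.002  0.009 -0.005] twist -0.03
```

View pics/s18.png

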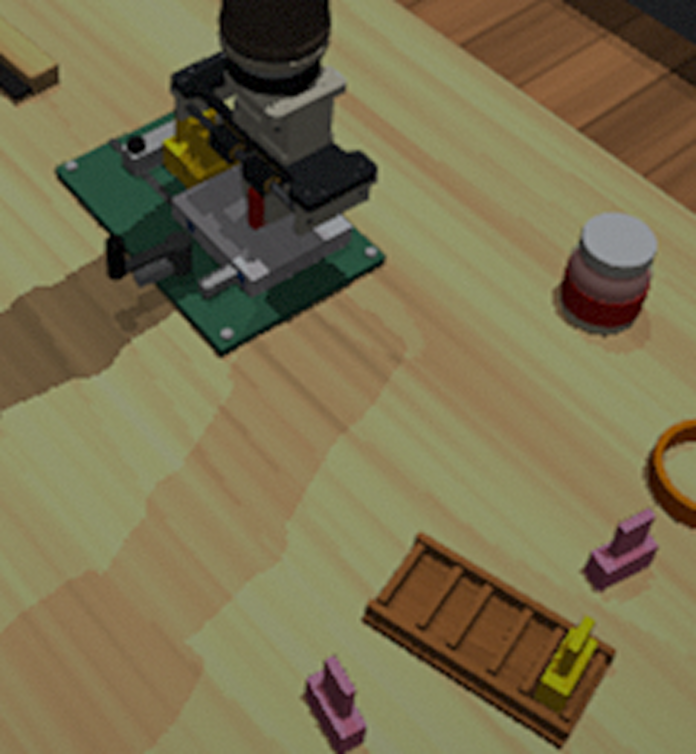

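play_rows:
  targets:
    - [0,0,0,0,0]
    - [0,0,0,0,0]

```text
time: 43.88
tool_pos: [617.6, 82.7, 222.9]
ee_rot: [-97.3, 89.7, -100.2]
ft_force: [-2.4, -15.4, 7.7]
gripper_width: 0.15
```

```bash
python3 -c "
from station import manip
print(manip.close_job())"
```

```text
the job is handed in; nothing more can be done
None
```

I swung the lever right round, to about 1.65 rad, then stood spacers c and b in the gap against the one already there. The job was handed in at 43.9 s with the red grip still held and pushed at about 15 N. The return spring takes about 2.6 N of that.

**Last checks:** the carriage met the three-spacer stack at about 9.4 mm of travel. Force rose steadily past that point and held. The last picture shows the three spacers upright, the lever clear, spacer_a still in its pocket, and the ink jar and pink look-alikes not visibly moved. I did not look at the squeegee or tape roll again beyond what that picture shows.

**Doubtful point:** I am not certain three spacers was the count wanted.
- The open gap came out at about 69.4 to 69.7 mm, from the picture, the push travel and using a spacer as a gauge.
- Two spacers already seemed to stop the carriage at about 29.4 mm, only about 0.6 mm before its end stop. I took that as too close to the stop to be a sure close and added the third.
- The later stop with three was almost exactly 20 mm earlier. So the two-spacer stop was most likely the stack itself, and two may have been enough.

**Rougher moments:** one placement briefly pressed spacer b on the plate at about 20 N, and a twist overshot once and was corrected in free air.

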